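Pin the tube rotator's shaft

TASK

Lock the tube rotator for loading: put the red-knobbed pin into the bore on top of its housing, turn the crank gently until you feel the pin drop into a cross-hole of the hidden shaft, then push the pin fully home so that its collar sits on the plate, and let go. Never force the pin, either by the crank or by pressing on it, and leave everything else where it stands.

Things in the scene. Friction and masses are not known exactly. Their poses are not given: they have to be found in the camera images.
- rotator: Tube rotator, fixed to the bench: white bearing housing on a 150 x 110 mm foot (22 mm thick), with an aluminium top plate (78 mm along x, 75 mm along y), its upper face 163 mm above the bench. Origin: centre of the underside, straight below the bore. Its y axis is parallel to the shaft, z is up. On its -y side is the crank, on its +y side the disc of tubes.
- shaft_mid (a point): Point on the shaft axis below the bore, 110 mm above the bench. Hidden here is a hollow shaft, 44 mm wide, wall 5 mm, with a 12.5 mm cross-hole at every quarter turn. How they lie relative to the crank is unknown; at the start the nearest is 0.25 to 0.8 rad away. It turns either way, without end stops, and stays where left (friction 0.08 N m, 1 to 2 N at the grip).
- bore (a point): Centre of the mouth of the round vertical bore in the top plate, flush with its upper face: 12 mm wide, 30 mm deep, over the shaft axis; axes as the rotator's. A pin let go in it stands on the shaft, its collar 27 mm above the plate. When a hole comes under it, it drops 5 mm by itself and catches the shaft: the crank then has 0.35 rad of play between firm stops, and the pin jams if pushed down with the crank left at either stop.
- plunger_top (a point): Where the hidden stiff plunger's top is at the start, 36 mm below the bore's mouth. A pin that has dropped into a hole stands on it. It takes about 6 N to push down the last 22 mm until the pin's collar meets the plate, and stays down. Damage if all contacts of pin and rotator exceed 70 N together: a caught pin takes 7 times the force at the grip, so stay below 8 N there.
- crank_grip (a point): Centre of the crank's black round grip sleeve, 16 mm thick, 56 mm long, parallel to the rotator's y axis and free to spin on its axle. It lies 112 mm from the bore on the rotator's -y side, on a radius of 65 mm about the shaft axis; it starts within 0.95 rad of straight above the axis. The crank's arm lies 73 to 83 mm from the bore; a counterweight is on its other end.
- disc (a point): Centre of the blue disc, 160 mm across, 8 mm thick, that turns with the crank; tubes on it reach 76 mm further along the rotator's y axis.
- pin: Lock pin with the red knob, loose, about 70 g. Steel shank 10 mm thick, 58 mm long with a 3 mm tapered tip, below a steel collar 30 mm wide and 3 mm thick; above the collar a square red knob, 24 x 24 mm (sides square to the pin's x and y axes), 38 mm tall, top 41 mm above the collar's underside. Origin: on the axis at the collar's underside; z runs up through the knob. The collar's underside is 0 mm above the plate when fully home.
- pin_tip (a point): The lower end of the red pin's shank, 58 mm below the collar's underside.
- pin_knob (a point): Middle of the red knob, on the axis, 22 mm above the collar's underside.
- stand: Grey block fixed to the bench, 60 mm (x) by 130 mm (y), 62 mm tall, with two 13 mm through holes on its y axis, 35 mm either side of the middle. The two pins hang in them by their collars. Origin: centre of the underside.
- spare: Pin of the same shape with a blue knob, belongs to another machine; leave it in the stand. Origin as for the red pin. It may stand in either hole.
- bottle_a: brown reagent bottle with black cap, 72 mm wide, 170 mm tall; bystander, loose. Origin: centre of the underside.
- bottle_b: second brown reagent bottle with black cap, 72 mm wide, 170 mm tall; bystander, loose. Origin: centre of the underside.
- flask: conical glass flask, 82 mm wide at the foot, 115 mm tall; bystander, loose. Origin: centre of the underside.
- beaker: open glass beaker, 68 mm wide, 75 mm tall; bystander, loose. Origin: centre of the underside.
- jar: small brown jar with white lid, 50 mm wide, 60 mm tall; bystander, loose. Origin: centre of the underside.
- wash: white plastic bottle with red cap, 60 mm wide, 140 mm tall; bystander, loose. Origin: centre of the underside.
Not all that is in view belongs to the job. Leave any yellow look-alike of the pin alone.

How it is judged (in metres and radians):
On the way:
1. the red pin stands in the bore, its tip at least 15 mm deep (horizontal distance between pin_tip and bore below 0.005 m and z of pin_tip in the frame of bore below -0.015 m), for 0.2 s.
At the end, for the whole second after the job is handed in: The red pin stands upright in the bore (within 4 mm and 0.08 rad), fully home: the underside of its collar less than 2.5 mm above the plate. It is at rest, and pin, crank and rotator are let go (z of pin in the frame of bore below 0.0025 m and horizontal distance between pin and bore below 0.004 m and angle between pin's own z axis and vertical below 0.08 rad and linear speed of pin below 0.01 m/s); the robot touches nothing.
It fails at once if the pin and the rotator press on each other with more than 70 N in all (contact force between pin and rotator above 70 N).
It fails at once if the blue-knobbed pin is moved more than 30 mm (distance of spare from where it was at the start of the episode above 0.03 m).
It fails at once if a bystander (bottle, flask, beaker or jar) is moved more than 40 mm (distance of any of bottle_a, bottle_b, flask, beaker, jar, wash from where it was at the start of the episode above 0.04 m).
It also fails if it takes over 72 s, if anything falls off the work surface, if the arm or the gripper's body presses on something with over 40 N, if the wrist force passes 120 N, or if a joint passes its speed limit or range.

ROBOT

A 6-joint arm with a two-finger parallel gripper is mounted at the origin on the work surface. World frame = base frame: x ahead of the robot, y to its left, z up, the work surface at z = 0. Lengths are in mm, angles in rad, forces in N, time in s.
With the tool pointing down it reaches from about 350 to 875 mm from the base axis. Payload 4.2 kg.
Tool frame: the origin (TCP) lies at the very end of the fingers, on their centre line; the grasp point (between the pads) lies arm.grip_depth behind it (arm.grip_depth is the distance from the TCP to the grasp point, in mm); x points along the fingers, y is the direction in which the jaws open and shut, and the axes are right-handed (so a half turn about x gives the same grasp; the last joint's range is limited). The gripper opens to 85 mm and grips with 20 to 120 N. Pads are 22 mm wide; open, the fingers measure 114 mm over their backs; the gripper's body (76 mm by 85 mm) begins 54 mm behind the grasp point. The pads swing forward as they close: fully open they stand 13 mm farther back than shut.
Start: joints at [1.567, 0.385, 0.008, 0, -1.194, -0.259], TCP at [162.334, 603.529, 231.312] pointing down, gripper open.
Joint ranges: [-3.14, 3.14], [-1.21, 2.06], [-1.07, 1.41], [-3.16, 2.05], [-2.99, -0.16], [-3.1, 3.1]. Speed limits (rad/s): [2.79, 2.79, 3.14, 3.14, 3.14, 3.14].

INTERFACE

Orientations are given as a unit quaternion [x, y, z, w].
In Python, from bench import arm, get_image, models gives the robot as it stands.
- The arm moves only by the tool arm_command, never from a script. Its argument "rows" is a list of rows, each an object of numbers: "dx", "dy", "dz": the shift along the tool's x, y, z in m; "wx", "wy", "wz": the turn, a rotation vector about the tool's x, y, z in degrees; "gripper": the closure, from -1 (fully open) to 1 (shut). A call has exactly 8 rows; each row is the pose to reach, as a shift and turn from the pose measured when the call began, along the tool's axes at that moment; what a row does not reach only later rows make up. A row lasts 1/10 s, in which the tool goes at most 50 mm and 8.59 degrees, less where a joint would pass 70% of its speed; a pose out of reach is approached as far as the arm can. A call with a gripper value outside its range is refused whole. The fingers move at their own pace and stop on an object; the grip force is fixed at half the most. Time passes only in rows, so rows that repeat a pose let the fingers close, or fill a call up. It gives the time, the measured TCP pose, the force and the opening at its end, in the units of the state.
- arm.read_state(): the state, without advancing time (a new reading comes with each control period).
- get_image(name): name is "scene" or "top" or "wrist"; returns a dict with "img" (400x640x3 uint8, red, green, blue), "K" (3x3 intrinsics, pixels), "k1" (the pictures are not rectified: a ray, as slopes to the right and down, at radius r is drawn at 1 + k1 r^2 times it, then the intrinsics apply), "rvec" (rotation vector, rad) and "tvec" (3), from world to camera coordinates, as OpenCV has them; the wrist camera has in their place "T_tool_cam" (4x4, takes a point from camera to tool coordinates, whose origin is the TCP and whose axes are the tool frame's). Camera axes: x right, y down, z forward; pixel columns grow to the right and rows downward; lengths in mm; the calibration is good to about 2 mm. A picture is of the moment at which its call begins: read the wrist's pose just before it. There is no depth.
- arm.job_done(): hands the job in, once; it reports no verdict.
Trained networks look in the newest picture that a camera, given by its name, has taken for a name from the list of things; names that differ only in an ending like _2 or _b are one class to them, and where a whole thing is asked for, a point or a joint stands for the part that bears it (a point fixed in the world has none). Each returns a list of dicts, best first, with "conf" (0 to 1); they miss things now and then, are a little off and sometimes report something else, mostly with a low value. They report only what shows in the picture. A call takes as long as a camera call. They do not tell look-alikes from the thing itself.
- models.cut_out(camera, query): "mask" (400x640 bool, what is visible of it) and "extent" ([left, top, right, bottom] in pixels, round what is visible of it).
The state is a dict: "clock": time; "joints": joint angles; "joint_vel": joint speeds; "joint_efforts": joint torques, N m; "position": TCP position; "ee_rot": TCP orientation; "contact_force": force on the tool from outside, world axes, zero at the start; "wrist_torque": the same for the moment, N m; "gripper_width": finger opening in mm.
Only numpy, scipy, OpenCV 4.12 (cv2) and the standard library are available. Lean on these libraries where they do the work, as an engineer would, in place of code of your own. Each camera call takes 0.05 s, during which the arm holds its last target.

## Working session

There is one attempt and no reset: what is moved stays moved. The work goes in short steps, Python scripts to look and compute and a tool call to move; the robot and the scene stay as the last step left them, time stands still between calls to the robot, and variables do not carry over. Pictures are saved under pics/ and viewed, and the job is handed in when it is done.

Besides the shell and the picture viewer there is one more tool, called after "Call:" by a JSON object that holds its "fn" and its "kwargs". arm_command: Moves the arm, as the interface text tells. Its arguments: {"type":"object","properties":{"rows":{"type":"array"}},"required":["rows"]}

```bash
ls; mkdir -p pics; python3 - <<'E'
from bench import arm,get_image,models
import cv2,numpy as np
s=arm.read_state(); print(s); print(arm.grip_depth)
for n in ["scene","top","wrist"]:
    d=get_image(n); cv2.imwrite(f"pics/{n}0.png",d["img"][:,:,::-1])
    print(n,{k:v for k,v in d.items() if k!="img"})
E
```

```text
pics
{'clock': 0.0, 'joints': array([ 1.56661244e+00,  3.85548654e-01,  6.62539935e-03, -5.36849594e-04,
       -1.19399245e+00, -2.58626439e-01]), 'joint_vel': array([-0.00057285, -0.00020803,  0.00026516,  0.00010317, -0.00116162,
        0.00026041]), 'joint_efforts': array([ 4.01333982e-04, -3.92291558e+01,  1.88402456e+01,  4.18623179e+00,
       -4.64577417e-03, -3.42004014e-06]), 'position': array([162.17559887, 602.98364645, 230.22056881]), 'ee_rot': array([-0.70092113,  0.09348531,  0.70108097,  0.09195404]), 'contact_force': array([ 0.22030736,  0.03124222, -0.20824167]), 'wrist_torque': array([-0.00053848,  0.00417723, -0.03671995]), 'gripper_width': 85.65293834840169}
18.700000000000003
scene {'K': array([[377.68262471,   0.        , 325.68379177],
       [  0.        , 377.68262471, 200.13517406],
       [  0.        ,   0.        ,   1.        ]]), 'k1': 0.015928040286357574, 'rvec': array([ 1.74272452,  1.72074739, -0.7750407 ]), 'tvec': array([  14.45352191, -262.43811673, 1631.74749746])}
top {'K': array([[409.73606938,   0.        , 319.45402541],
       [  0.        , 409.73606938, 201.98726891],
       [  0.        ,   0.        ,   1.        ]]), 'k1': -0.10714089248871998, 'rvec': array([ 2.12118053, -2.14975281,  0.17623175]), 'tvec': array([  12.01490001,  544.56358492, 1288.43471295])}
wrist {'K': array([[281.08994617,   0.        , 312.75351503],
       [  0.        , 281.08994617, 197.43027761],
       [  0.        ,   0.        ,   1.        ]]), 'k1': -0.017464406869582255, 'T_tool_cam': array([[ 3.01516147e-04, -2.62296272e-01,  9.64987344e-01,
        -1.42561627e+02],
       [ 9.99999779e-01, -4.92072116e-04, -4.46207678e-04,
        -9.04014087e-01],
       [ 5.91881975e-04,  9.64987266e-01,  2.62296065e-01,
        -6.59368726e+01],
       [ 0.00000000e+00,  0.00000000e+00,  0.00000000e+00,
         1.00000000e+00]])}
```

View pics/scene0.png

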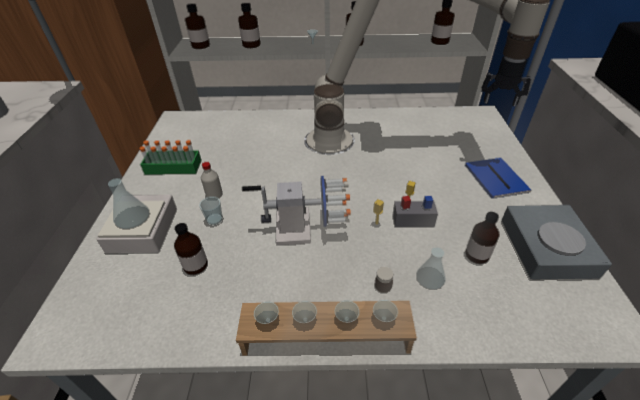

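View pics/top0.png

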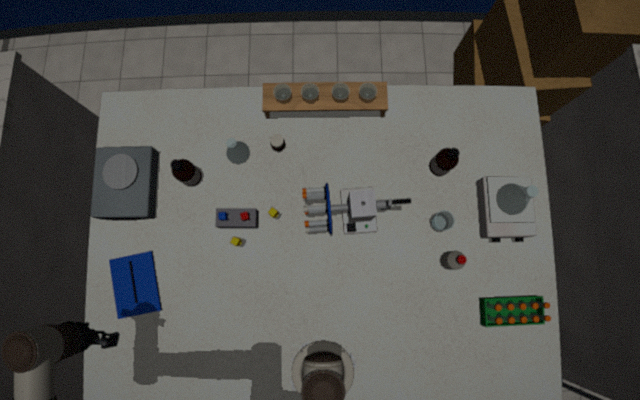

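View pics/wrist0.png

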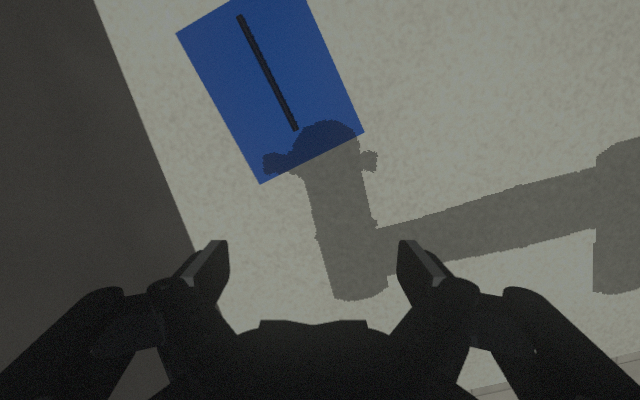

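The scene view shows the rotator at (291,208) and the stand at (415,213). In the stand, the red knob is at (406,203) and the blue one at (428,202). The two yellow look-alikes are at (378,207) and (411,187). In the top view the stand is at (237,218), with red at (245,216), and the rotator plate is at (361,204). Next I'll run the detectors and take enlarged crops.

```bash
cat > h.py <<'E'
from bench import arm,get_image,models
import cv2,numpy as np
from scipy.spatial.transform import Rotation as R
from scipy.optimize import least_squares
def extr(d,st=None):
    if "rvec" in d:
        T=np.eye(4);T[:3,:3]=R.from_rotvec(d["rvec"]).as_matrix();T[:3,3]=d["tvec"];return T
    W=np.eye(4);W[:3,:3]=R.from_quat(st["ee_rot"]).as_matrix();W[:3,3]=st["position"]
    return np.linalg.inv(W@d["T_tool_cam"])
def proj(P,d,T):
    P=np.atleast_2d(np.asarray(P,float)); c=P@T[:3,:3].T+T[:3,3]; s=c[:,:2]/c[:,2:]
    s=s*(1+d["k1"]*(s**2).sum(1,keepdims=True)); return s@d["K"][:2,:2].T+d["K"][:2,2]
def ray(uv,d,T):
    D=np.array([d["k1"],0,0,0]); s=cv2.undistortPoints(np.array([[uv]],float),d["K"],D)[0,0]
    v=T[:3,:3].T@np.array([s[0],s[1],1]); o=-T[:3,:3].T@T[:3,3]; return o,v/np.linalg.norm(v)
def atz(uv,d,T,z):
    o,v=ray(uv,d,T); return o+v*(z-o[2])/v[2]
def tri(obs):
    A=np.zeros((3,3));b=np.zeros(3)
    for uv,d,T in obs:
        o,v=ray(uv,d,T);M=np.eye(3)-np.outer(v,v);A+=M;b+=M@o
    p=np.linalg.solve(A,b);return p,[np.round(proj(p,d,T)[0]-uv,1) for uv,d,T in obs]
E
python3 - <<'E'
from h import *
for n,box in [("scene",(230,160,450,260)),("top",(200,170,430,250))]:
    d=get_image(n)
    x0,y0,x1,y1=box
    cv2.imwrite(f"pics/{n}_crop1.png",cv2.resize(d["img"][y0:y1,x0:x1,::-1],None,fx=3.45,fy=3.45,interpolation=cv2.INTER_CUBIC))
    for q in ["rotator","crank_grip","disc","pin_knob","pin","stand","spare","bottle_a","flask","beaker","jar","wash"]:
        for r in models.cut_out(n,q)[:4]:
            m=r["mask"];ys,xs=np.nonzero(m)
            print(n,q,round(r["conf"],2),r["extent"],xs.mean().round(1),ys.mean().round(1),m.sum())
print(arm.read_state()["clock"])
E
```

```text
scene rotator 0.59 [241.0, 180.6, 350.7, 246.4] 302.4 208.9 3593
scene rotator 0.39 [469.2, 212.8, 499.7, 265.2] 483.3 239.8 1107
scene crank_grip 0.82 [243.0, 180.9, 348.2, 226.6] 317.7 201.4 1349
scene disc 0.9 [243.2, 175.5, 351.7, 247.4] 301.1 209.0 3464
scene pin_knob 0.64 [403.0, 179.8, 412.8, 196.1] 409.8 188.4 114
scene pin_knob 0.64 [415.2, 248.2, 441.2, 288.7] 431.5 271.2 787
scene pin_knob 0.49 [397.4, 196.3, 412.7, 209.0] 405.1 203.2 130
scene pin_knob 0.47 [371.3, 200.9, 385.2, 226.1] 377.9 209.2 154
scene pin 0.59 [376.4, 198.0, 382.1, 223.6] 377.8 208.8 140
scene pin 0.49 [397.9, 199.7, 412.3, 211.7] 405.6 203.2 112
scene stand 0.86 [393.7, 198.5, 442.1, 230.3] 414.2 216.1 952
scene stand 0.63 [399.3, 198.8, 410.0, 212.3] 405.1 203.8 97
scene spare 0.57 [244.3, 175.8, 348.8, 246.0] 301.3 209.1 3459
scene bottle_a 0.57 [468.8, 211.9, 499.6, 262.8] 483.3 239.3 1131
scene bottle_a 0.42 [201.5, 161.3, 223.0, 198.6] 210.3 181.8 520
scene bottle_a 0.35 [242.2, 176.9, 351.7, 243.1] 301.2 209.1 3492
scene flask 0.93 [417.1, 247.3, 441.0, 288.3] 431.8 271.1 814
scene beaker 0.6
[... 1035 characters left out ...]
6.2, 259.3, 228.2] 236.8 217.7 669
top spare 0.42 [218.8, 212.9, 228.7, 219.5] 223.3 216.0 71
top spare 0.18 [167.3, 160.3, 201.6, 185.7] 185.0 172.2 681
top bottle_a 0.76 [171.2, 159.8, 200.3, 188.0] 185.6 172.0 686
top bottle_a 0.57 [428.6, 145.6, 461.8, 173.6] 444.0 161.5 597
top flask 0.71 [301.6, 184.1, 412.2, 236.0] 347.3 208.8 2962
top flask 0.7 [231.3, 135.6, 250.5, 164.0] 236.8 150.9 445
top flask 0.3 [302.0, 180.0, 410.4, 234.6] 333.3 207.3 1310
top beaker 0.73 [431.6, 210.6, 455.2, 229.3] 442.4 220.5 415
top jar 0.72 [270.5, 133.5, 283.7, 150.2] 277.0 142.9 214
top jar 0.35 [439.8, 255.0, 465.8, 269.8] 453.1 260.5 387
top wash 0.71 [440.1, 253.6, 466.7, 269.2] 452.9 260.0 412
1.45
```

View crops.

View pics/scene_crop1.png

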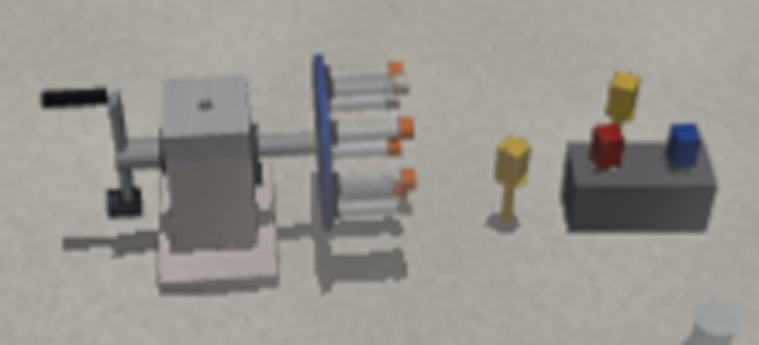

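View pics/top_crop1.png

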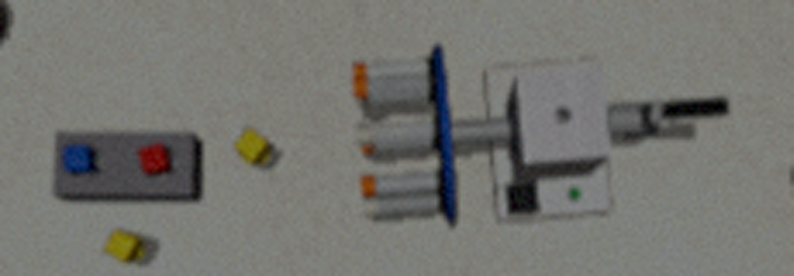

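```bash
python3 - <<'E'
from h import *
ds=get_image("scene");dt=get_image("top");Ts=extr(ds);Tt=extr(dt)
S=lambda x,y:(x/3.45+230,y/3.45+160)
t=lambda x,y:(x/3.45+200,y/3.45+170)
def go(n,a,b): 
    p,r=tri([(S(*a),ds,Ts),(t(*b),dt,Tt)]);print(n,p.round(1),r)
go("bore",(205,105),(562,113))
go("red top",(604,133),(154,158))
go("blue top",(684,132),(78,159))
go("gripend out",(44,99),(726,105)); go("grip in",(105,96),(664,109))
for n,z,uv in [("bore",163,(562,113)),("redtop",103,(154,158)),("bluetop",103,(78,159)),("plate TL",163,(516,64)),("TR",163,(603,60)),("BR",163,(607,158)),("BL",163,(514,164)),
  ("st1",62,(56,133)),("st2",62,(196,133)),("st3",62,(200,199)),("st4",62,(56,198)),("foot BL",22,(497,220)),("foot BR",22,(609,213)),("foot TL",22,(487,72))]:
    print(n,atz(t(*uv),dt,Tt,z).round(1))
print("scene bore",atz(S(205,105),ds,Ts,163))
E
```

```text
bore [ 521.3 -124.5  161.3] [array([0.2, 0. ]), array([ 0.2, -0. ])]
red top [495.2 237.   98. ] [array([ 0.5, -0. ]), array([0.5, 0.1])]
blue top [495.4 308.4  97.7] [array([-0.1,  0. ]), array([-0.1, -0. ])]
gripend out [ 524.3 -263.5  173.5] [array([-0.1, -0. ]), array([-0.1,  0. ])]
grip in [ 521.6 -210.5  173.6] [array([0.1, 0. ]), array([ 0.1, -0. ])]
bore [ 521.  -123.9  163. ]
redtop [494.7 237.7 103. ]
bluetop [494.6 306.8 103. ]
plate TL [564.4 -85.4 163. ]
TR [ 567.  -160.9  163. ]
BR [ 481.5 -161.3  163. ]
BL [477.5 -81.5 163. ]
st1 [524.9 338.1  62. ]
st2 [523.2 206.2  62. ]
st3 [461.4 201.9  62. ]
st4 [463.8 336.5  62. ]
foot BL [442.  -74.4  22. ]
foot BR [ 447.1 -181.1   22. ]
foot TL [585. -68.  22.]
scene bore [ 523.18505131 -124.73861989  163.        ]
```

```bash
cat >> h.py <<'E'
def Rtool(yaw,s=1):
    # x down, tool y = jaw at world angle yaw
    x=np.array([0,0,-1.]);y=np.array([np.cos(yaw),np.sin(yaw),0]);return np.stack([x,y,np.cross(x,y)],1)
def delta(pos,Rt=None,st=None):
    st=st or arm.read_state();R0=R.from_quat(st["ee_rot"]).as_matrix()
    d=R0.T@(np.asarray(pos,float)-st["position"])/1000
    w=np.zeros(3) if Rt is None else np.degrees(R.from_matrix(R0.T@Rt).as_rotvec())
    print("d",d.round(4),"w",w.round(2),"clk",st["clock"],"F",st["contact_force"].round(2),"wid",round(float(st["gripper_width"]),1)); return d,w
def jawyaw(st=None):
    st=st or arm.read_state();y=R.from_quat(st["ee_rot"]).as_matrix()[:,1];return np.arctan2(y[1],y[0])
E
python3 - <<'E'
from h import *
st=arm.read_state();print(R.from_quat(st["ee_rot"]).as_matrix().round(3),np.degrees(jawyaw()))
for y in (0,np.pi): delta([490,237,210],Rtool(y))
d=get_image("top");i=cv2.resize(d["img"][195:235,205:275,::-1],None,fx=10,fy=10,interpolation=cv2.INTER_CUBIC);cv2.imwrite("pics/knobs.png",i)
E
```

```text
[[-0.    -0.26  -0.966]
 [ 0.    -0.966  0.26 ]
 [-1.    -0.     0.   ]] -105.06128871586404
d [ 0.0213  0.2688 -0.4116] w [-105.06    0.      0.  ] clk 1.55 F [-0.66  0.04 -0.42] wid 85.4
d [ 0.0213  0.2688 -0.4116] w [74.94  0.   -0.  ] clk 1.55 F [-0.66  0.04 -0.42] wid 85.4
```

View pics/knobs.png

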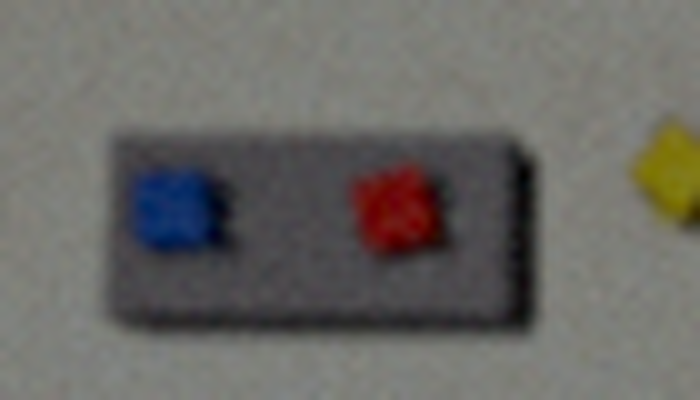

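Two pins could be meant: the knob at crop (395,208), which is red and stands in the stand, and its blue neighbour. The yellow ones stand outside the stand. The red one is the target, and its knob is turned about +15°. I'll go above it.

Call:
{"fn": "arm_command", "kwargs": {"rows": [{"dx":0,"dy":0.034,"dz":-0.052,"wx":7.5,"gripper":-1},{"dx":0,"dy":0.067,"dz":-0.103,"wx":15},{"dx":0,"dy":0.1,"dz":-0.155,"wx":22.5},{"dx":0,"dy":0.134,"dz":-0.207,"wx":30},{"dx":0,"dy":0.168,"dz":-0.258,"wx":37.5},{"dx":0,"dy":0.201,"dz":-0.31,"wx":45},{"dx":0,"dy":0.235,"dz":-0.362,"wx":52.5},{"dx":0,"dy":0.267,"dz":-0.416,"wx":60}]}}

```text
validation failed for argument at $.ro...
```

```bash
cat > w.py <<'E'
from h import *
import sys
st=arm.read_state();d=get_image("wrist");T=extr(d,st)
cv2.imwrite(f"pics/{sys.argv[1]}.png",d["img"][:,:,::-1]);np.savez(f"{sys.argv[1]}.npz",img=d["img"],T=T,pos=st["position"],q=st["ee_rot"])
print(st["position"].round(1),np.degrees(jawyaw(st)).round(2),st["joints"].round(2),st["joint_vel"].max().round(3))
E
python3 w.py w1
```

```text
[162.3 603.5 231.3] -105.06 [ 1.57  0.38  0.01 -0.   -1.19 -0.26] 0.002
```

View pics/w1.png

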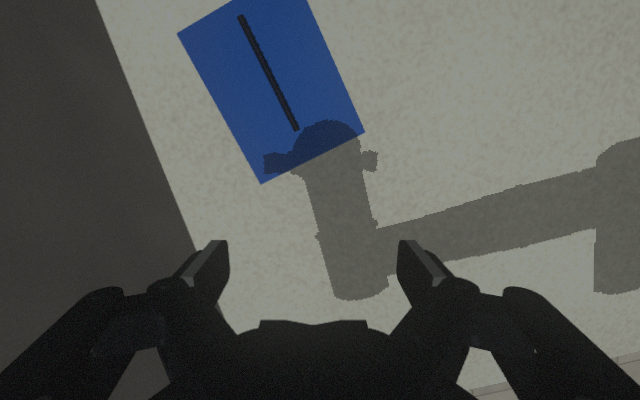

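The call was refused, so each row probably needs all seven keys. The arm hasn't moved, and the picture is the same as before.

Call:
{"fn": "arm_command", "kwargs": {"rows": [{"dx":0,"dy":0.027,"dz":-0.042,"wx":7.5,"wy":0,"wz":0,"gripper":-1},{"dx":0,"dy":0.054,"dz":-0.083,"wx":15,"wy":0,"wz":0,"gripper":-1},{"dx":0,"dy":0.08,"dz":-0.125,"wx":22.5,"wy":0,"wz":0,"gripper":-1},{"dx":0,"dy":0.107,"dz":-0.166,"wx":30,"wy":0,"wz":0,"gripper":-1},{"dx":0,"dy":0.134,"dz":-0.208,"wx":37.5,"wy":0,"wz":0,"gripper":-1},{"dx":0,"dy":0.16,"dz":-0.25,"wx":45,"wy":0,"wz":0,"gripper":-1},{"dx":0,"dy":0.187,"dz":-0.29,"wx":52.5,"wy":0,"wz":0,"gripper":-1},{"dx":0,"dy":0.213,"dz":-0.332,"wx":60,"wy":0,"wz":0,"gripper":-1}]}}

```text
clock: 2.45
position: [428.5, 310.0, 231.7]
ee_rot: [0.56, -0.432, -0.56, -0.432]
contact_force: [1.1, 0.2, -0.1]
gripper_width: 85.1
```

```bash
python3 - <<'E'
from h import *
delta([495,237,230],Rtool(np.radians(195)))
E
```

```text
d [ 0.0017 -0.0458 -0.0874] w [-0.33  0.03  0.04] clk 2.45 F [ 1.13  0.22 -0.09] wid 85.1
```

Call:
{"fn": "arm_command", "kwargs": {"rows": [{"dx":0,"dy":-0.02,"dz":-0.04,"wx":0,"wy":0,"wz":0,"gripper":-1},{"dx":0.002,"dy":-0.046,"dz":-0.087,"wx":0,"wy":0,"wz":0,"gripper":-1},{"dx":0.002,"dy":-0.046,"dz":-0.087,"wx":0,"wy":0,"wz":0,"gripper":-1},{"dx":0.002,"dy":-0.046,"dz":-0.087,"wx":0,"wy":0,"wz":0,"gripper":-1},{"dx":0.002,"dy":-0.046,"dz":-0.087,"wx":0,"wy":0,"wz":0,"gripper":-1},{"dx":0.002,"dy":-0.046,"dz":-0.087,"wx":0,"wy":0,"wz":0,"gripper":-1},{"dx":0.002,"dy":-0.046,"dz":-0.087,"wx":0,"wy":0,"wz":0,"gripper":-1},{"dx":0.002,"dy":-0.046,"dz":-0.087,"wx":0,"wy":0,"wz":0,"gripper":-1}]}}

```text
clock: 3.25
position: [494.5, 238.3, 229.9]
ee_rot: [0.56, -0.431, -0.56, -0.432]
contact_force: [-0.3, -0.4, -1.3]
gripper_width: 85.6
```

```bash
python3 w.py w2
```

```text
[494.5 238.3 229.9] -165.23 [ 0.74  0.26 -0.18 -0.   -1.13 -0.49] 0.002
```

View pics/w2.png

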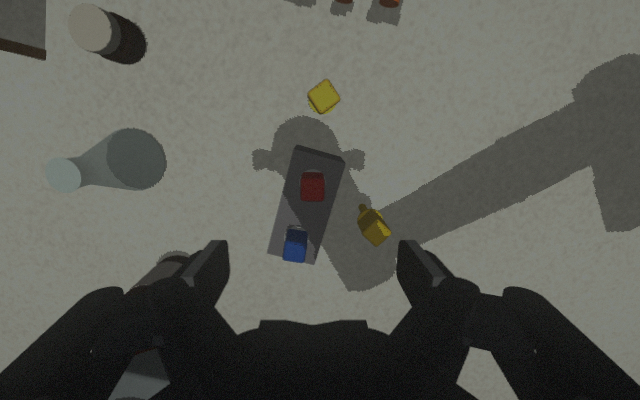

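Wrist view: the red knob is at (313,187) and already square to the jaws. Blue is at (295,245), with the yellow ones at (323,97) and (374,225). I'll measure red and its turn.

```bash
python3 - <<'E'
from h import *
d=get_image("wrist");z=np.load("w2.npz");T=z["T"];im=z["img"].astype(int)
x0,y0=270,140
cv2.imwrite("pics/w2c.png",cv2.resize(z["img"][140:270,260:400,::-1],None,fx=5,fy=5,interpolation=cv2.INTER_CUBIC))
m=((im[:,:,0]>1.8*im[:,:,1])&(im[:,:,0]>45)).astype(np.uint8); m[:, :280]=0;m[:,345:]=0;m[:150]=0;m[230:]=0
ys,xs=np.nonzero(m);print(xs.min(),xs.max(),ys.min(),ys.max(),m.sum())
# fit: render cuboid silhouette, pose x,y,yaw
K=np.array([[sx*12,sy*12,zz] for sx in(-1,1) for sy in(-1,1) for zz in (3,41)],float)
def mask(p):
    r=R.from_euler('z',p[2]).as_matrix();P=K@r.T+[p[0],p[1],62]
    h=cv2.convexHull((proj(P,d,T)*16).round().astype(np.int32)[:,None]);o=np.zeros((400,640),np.uint8);cv2.fillConvexPoly(o,h,1,cv2.LINE_8,4);return o
best=min(((np.sum(mask((x,y,np.radians(a)))!=m),x,y,a) for x in np.arange(488,502,1) for y in np.arange(230,246,1) for a in range(-10,40,5)))
b=best
for _ in range(2):
    b=min(((np.sum(mask((x,y,np.radians(a)))!=m),x,y,a) for x in b[1]+np.arange(-1,1.1,.5) for y in b[2]+np.arange(-1,1.1,.5) for a in b[3]+np.arange(-6,6.1,1.5)))
print(best,b)
E
```

```text
301 323 173 200 549
(np.int64(219), np.int64(496), np.int64(240), 15) (np.int64(218), np.float64(494.0), np.float64(240.5), np.float64(15.0))
```

View pics/w2c.png

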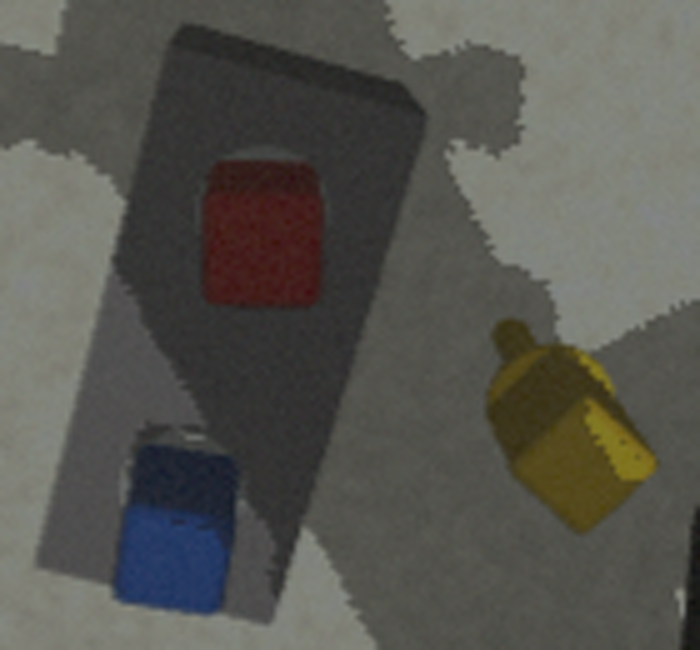

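```bash
python3 - <<'E'
from h import *
d=get_image("wrist");z=np.load("w2.npz");T=z["T"]
c=lambda x,y:(x/5+260,y/5+140)
for uv in [(262,248),(203,190),(322,190),(322,307),(203,307)]: print(atz(c(*uv),d,T,103).round(1))
print("blue top",atz(c(173,570),d,T,103).round(1), "stand", [atz(c(*u),d,T,62).round(1) for u in [(180,45),(425,120),(37,570),(272,625)]])
print(proj([[494,240.5,103],[494,237.5,103]],d,T))
E
```

```text
[495.2 238.6 103. ]
[509.3 230.2 103. ]
[486.8 224.3 103. ]
[480.5 247.2 103. ]
[503.5 253.3 103. ]
blue top [495.6 310.7 103. ] stand [array([521.7, 208.6,  62. ]), array([465.2, 210.8,  62. ]), array([525.1, 339.8,  62. ]), array([466.2, 339.6,  62. ])]
[[313.06116802 191.72508111]
 [313.83631345 188.86850338]]
```

Call:
{"fn": "arm_command", "kwargs": {"rows": [{"dx":0.03,"dy":-0.0006,"dz":0.0005,"wx":0.2,"wy":0,"wz":0,"gripper":-0.3},{"dx":0.07,"dy":-0.0006,"dz":0.0005,"wx":0.2,"wy":0,"wz":0,"gripper":-0.3},{"dx":0.105,"dy":-0.0006,"dz":0.0005,"wx":0.2,"wy":0,"wz":0,"gripper":-0.3},{"dx":0.13,"dy":-0.0006,"dz":0.0005,"wx":0.2,"wy":0,"wz":0,"gripper":-0.3},{"dx":0.145,"dy":-0.0006,"dz":0.0005,"wx":0.2,"wy":0,"wz":0,"gripper":-0.3},{"dx":0.155,"dy":-0.0006,"dz":0.0005,"wx":0.2,"wy":0,"wz":0,"gripper":-0.3},{"dx":0.158,"dy":-0.0006,"dz":0.0005,"wx":0.2,"wy":0,"wz":0,"gripper":-0.3},{"dx":0.158,"dy":-0.0006,"dz":0.0005,"wx":0.2,"wy":0,"wz":0,"gripper":-0.3}]}}

```text
clock: 4.2
position: [495.6, 238.8, 72.0]
ee_rot: [0.559, -0.432, -0.559, -0.433]
contact_force: [0.8, -1.1, -0.0]
gripper_width: 55.6
```

```bash
python3 w.py w3
```

```text
[495.6 238.8  72. ] -165.48 [ 0.74  0.43 -0.38  0.   -0.76 -0.49] 0.012
```

View pics/w3.png

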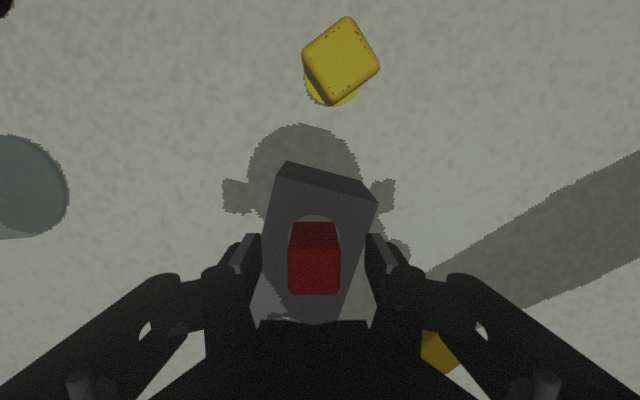

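The red knob sits between the pads at (314,258). Closing on it.

Call:
{"fn": "arm_command", "kwargs": {"rows": [{"dx":0,"dy":0,"dz":0,"wx":0,"wy":0,"wz":0,"gripper":0.2},{"dx":0,"dy":0,"dz":0,"wx":0,"wy":0,"wz":0,"gripper":1},{"dx":0,"dy":0,"dz":0,"wx":0,"wy":0,"wz":0,"gripper":1},{"dx":0,"dy":0,"dz":0,"wx":0,"wy":0,"wz":0,"gripper":1},{"dx":0,"dy":0,"dz":0,"wx":0,"wy":0,"wz":0,"gripper":1},{"dx":0,"dy":0,"dz":0,"wx":0,"wy":0,"wz":0,"gripper":1},{"dx":0,"dy":0,"dz":0,"wx":0,"wy":0,"wz":0,"gripper":1},{"dx":0,"dy":0,"dz":0,"wx":0,"wy":0,"wz":0,"gripper":1}]}}

```text
clock: 5.05
position: [496.5, 239.5, 73.6]
ee_rot: [0.56, -0.431, -0.559, -0.434]
contact_force: [-1.2, -0.4, 6.7]
gripper_width: 22.9
```

Call:
{"fn": "arm_command", "kwargs": {"rows": [{"dx":-0.003,"dy":0,"dz":0,"wx":0,"wy":0,"wz":0,"gripper":1},{"dx":-0.02,"dy":0,"dz":0,"wx":0,"wy":0,"wz":0,"gripper":1},{"dx":-0.05,"dy":0,"dz":0,"wx":0,"wy":0,"wz":0,"gripper":1},{"dx":-0.09,"dy":0,"dz":0,"wx":0,"wy":0,"wz":0,"gripper":1},{"dx":-0.13,"dy":0,"dz":0,"wx":0,"wy":0,"wz":0,"gripper":1},{"dx":-0.17,"dy":0,"dz":0,"wx":0,"wy":0,"wz":0,"gripper":1},{"dx":-0.21,"dy":0,"dz":0,"wx":0,"wy":0,"wz":0,"gripper":1},{"dx":-0.25,"dy":0,"dz":0,"wx":0,"wy":0,"wz":0,"gripper":1}]}}

```text
clock: 5.85
position: [494.9, 238.5, 324.8]
ee_rot: [0.559, -0.431, -0.559, -0.434]
contact_force: [0.7, 0.8, -0.9]
gripper_width: 22.9
```

```bash
python3 w.py w4; python3 - <<'E'
from h import *
# rotator yaw ~ .04 ; keep jaw direction ~180+2 deg
delta([521,-125,310],Rtool(np.radians(182)))
E
```

```text
[494.9 238.5 324.8] -165.45 [ 0.74  0.2  -0.02 -0.   -1.35 -0.49] 0.743
d [ 0.0202  0.0701 -0.3587] w [12.6   0.35  0.96] clk 5.9 F [2.26 0.13 7.28] wid 23.3
```

View pics/w4.png

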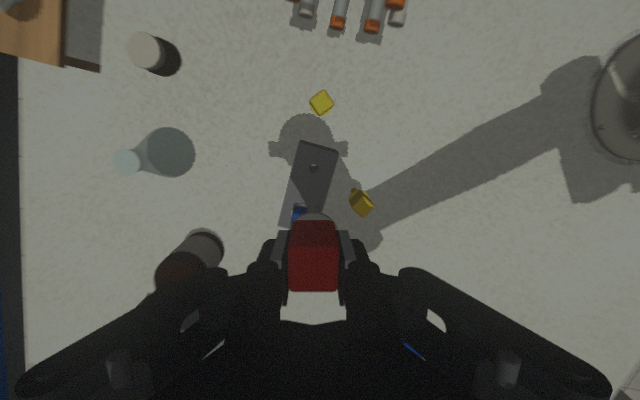

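The pin is held (width 23), and the empty hole shows at (314,167). I'll go lower and let it settle, so the empty hole can calibrate the wrist camera against the pin's axis.

Call:
{"fn": "arm_command", "kwargs": {"rows": [{"dx":0.03,"dy":0,"dz":0,"wx":0,"wy":0,"wz":0,"gripper":1},{"dx":0.07,"dy":0,"dz":0,"wx":0,"wy":0,"wz":0,"gripper":1},{"dx":0.11,"dy":0,"dz":0,"wx":0,"wy":0,"wz":0,"gripper":1},{"dx":0.135,"dy":0,"dz":0,"wx":0,"wy":0,"wz":0,"gripper":1},{"dx":0.135,"dy":0,"dz":0,"wx":0,"wy":0,"wz":0,"gripper":1},{"dx":0.135,"dy":0,"dz":0,"wx":0,"wy":0,"wz":0,"gripper":1},{"dx":0.135,"dy":0,"dz":0,"wx":0,"wy":0,"wz":0,"gripper":1},{"dx":0.135,"dy":0,"dz":0,"wx":0,"wy":0,"wz":0,"gripper":1}]}}

```text
clock: 6.7
position: [501.0, 241.3, 199.9]
ee_rot: [0.562, -0.425, -0.557, -0.439]
contact_force: [0.1, -0.5, -0.4]
gripper_width: 23.1
```

```bash
python3 w.py w5; python3 - <<'E'
from h import *
z=np.load("w5.npz")
cv2.imwrite("pics/w5c.png",cv2.resize(z["img"][140:310,240:390,::-1],None,fx=3.5*1.4,fy=3.5,interpolation=cv2.INTER_CUBIC)[:, :])
cv2.imwrite("pics/w5c.png",cv2.resize(z["img"][150:300,240:390,::-1],None,fx=4,fy=4,interpolation=cv2.INTER_CUBIC))
E
```

```text
[501.  241.3 199.9] -165.39 [ 0.74  0.28 -0.23  0.01 -1.04 -0.49] 0.003
```

View pics/w5c.png

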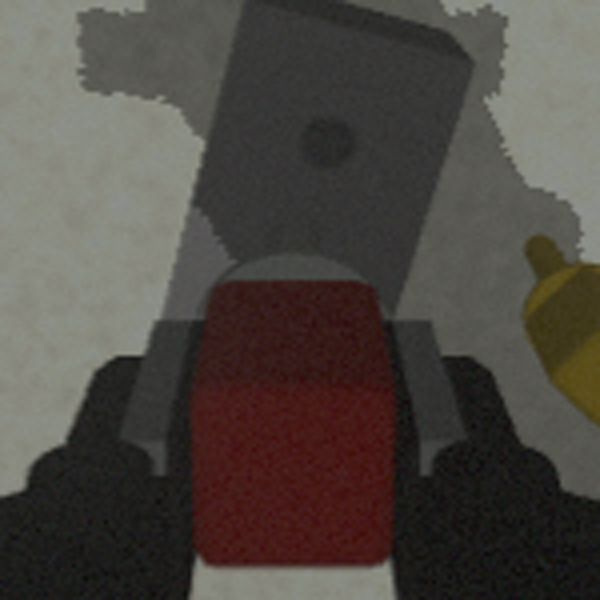

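```bash
cat >> h.py <<'E'
def toolpt(uv,d,xt):
    # intersect wrist pixel ray with plane tool x = xt, tool coords
    T=np.linalg.inv(d["T_tool_cam"]);o,v=ray(uv,d,T);return o+v*(xt-o[0])/v[0]
E
python3 - <<'E'
from h import *
d=get_image("wrist");z=np.load("w5.npz");T=z["T"];Rt=R.from_quat(z["q"]).as_matrix()
print(Rt.round(3))
c=lambda x,y:(x/4+240,y/4+150)
print("hole",atz(c(328,142),d,T,62).round(1),atz(c(303,142),d,T,62).round(1),atz(c(354,142),d,T,62).round(1))
for uv in [(192,385),(395,385),(192,567),(395,567)]: print("top corner tool",toolpt(c(*uv),d,-29.4).round(1))
for uv in [(208,282),(380,282)]: print("bot corner tool",toolpt(c(*uv),d,8.6).round(1))
print(delta([521,-125,293],Rtool(np.radians(182))))
E
```

```text
[[ 0.019 -0.967 -0.252]
 [ 0.011 -0.252  0.968]
 [-1.    -0.021  0.006]]
hole [495.  238.9  62. ] [501.2 240.5  62. ] [488.6 237.2  62. ]
top corner tool [-29.4 -11.1 -12.4]
top corner tool [-29.4  11.1 -12.3]
top corner tool [-29.4 -11.7  10.4]
top corner tool [-29.4  11.7  10.5]
bot corner tool [  8.6 -12.1 -10.6]
bot corner tool [  8.6  12.4 -10.5]
d [-0.097   0.0707 -0.3589] w [12.6   0.43  1.08] clk 6.8 F [-0.33  0.72 -0.39] wid 23.1
(array([-0.0970029 ,  0.07070926, -0.35886684]), array([12.60383472,  0.43381746,  1.08494348]))
```

```bash
python3 - <<'E'
from h import *
d=get_image("wrist");Tc=np.linalg.inv(d["T_tool_cam"])
c=lambda x,y:(x/4+240,y/4+150)
# pin frame: z up = -tool x ; px = tool z dir. points (lateral along tool z 'a', along tool y 'b', height h)
pts=[(-12,-12,41),(-12,12,41),(12,-12,41),(12,12,41),(-12,0,3),(-15,0,3)]
obs=[(192,385),(395,385),(192,567),(395,567),(None,282),(None,253)]
def model(p):
    x0,y0,z0,t,ty=p; out=[]
    for a,b,h in pts:
        out.append([x0-h*np.cos(t)+a*np.sin(t), y0+b+ty*h, z0+a*np.cos(t)+h*np.sin(t)])
    return proj(out,d,Tc)
def res(p):
    q=model(p);r=[]
    for (u,v),(o) in zip(q,obs):
        oo=c(o[0] or 0,o[1])
        if o[0] is not None:r.append(u-oo[0])
        r.append(v-oo[1])
    return np.array(r)
s=least_squares(res,[11.6,0,0,0,0]);print(s.x.round(3),res(s.x).round(2))
J=s.jac;print(np.sqrt(np.diag(np.linalg.inv(J.T@J)))*0.4)
E
```

```text
[ 1.7838e+01  7.5770e+00  3.0350e+00 -1.1000e-02 -1.8400e-01] [-0.56 -0.07  0.56 -0.11  0.63  0.09 -0.63  0.06 -1.2   1.24]
[9.10877065e-01 1.09427348e+03 1.22310351e+00 2.04368388e-02
 2.66895525e+01]
```

```bash
python3 - <<'E'
from h import *
d=get_image("wrist");Tc=np.linalg.inv(d["T_tool_cam"])
c=lambda x,y:(x/4+240,y/4+150)
pts=[(-12,-12,41),(-12,12,41),(12,-12,41),(12,12,41),(-12,-12,3),(-12,12,3),(-15,0,3)]
obs=[(192,385),(395,385),(192,567),(395,567),(206,282),(382,282),(None,253)]
for x0 in (11.6,14,17):
  def res(p,x0=x0):
    y0,z0,t,ty=p; out=[[x0-h*np.cos(t)+a*np.sin(t), y0+b+ty*h, z0+a*np.cos(t)+h*np.sin(t)] for a,b,h in pts]
    r=[]
    for (u,v),o in zip(proj(out,d,Tc),obs):
        oo=c(o[0] or 0,o[1])
        if o[0] is not None:r.append(u-oo[0])
        r.append(v-oo[1])
    return np.array(r)
  s=least_squares(res,[0,0,0,0]);print(x0,s.x.round(3),res(s.x).round(1),"tip z",s.x[1]-58*np.sin(s.x[2]))
E
```

```text
11.6 [ 0.197  1.017 -0.042 -0.004] [-1.9 -1.3  1.9 -1.3 -0.8  2.1  0.8  2.1  1.  -1.2 -1.  -1.2  1. ] tip z 3.4808036320772917
14 [ 0.204  1.878 -0.032 -0.004] [-1.4 -0.8  1.4 -0.8 -0.2  1.4  0.2  1.3  1.3 -1.1 -1.3 -1.1  1.2] tip z 3.7451076940393584
17 [ 0.212  2.966 -0.02  -0.004] [-0.7 -0.2  0.7 -0.3  0.4  0.4 -0.4  0.4  1.7 -0.9 -1.7 -0.9  1.5] tip z 4.105888763992453
```

```bash
python3 - <<'E'
from h import *
for n in ("w5","w4"):
    z=np.load(n+".npz");i=z["img"][185:235,285:340].astype(float)
    i=np.clip((i-20)*3,0,255).astype(np.uint8)[:,:,::-1]
    cv2.imwrite(f"pics/{n}e.png",cv2.resize(i,None,fx=12,fy=12,interpolation=cv2.INTER_CUBIC))
E
```

```text
(no output)
```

View pics/w5e.png

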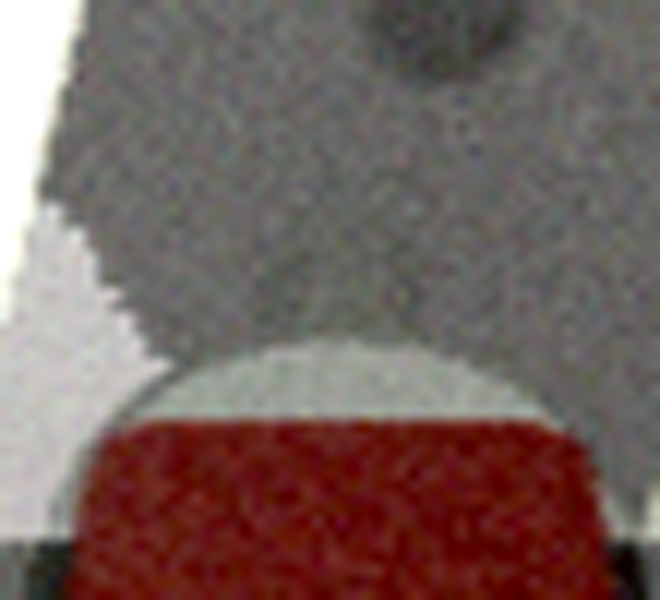

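The faint shank tip is visible just above the collar at about (313,205.5), so against the white plate I'll be able to see tip and bore together. Moving above the bore.

Call:
{"fn": "arm_command", "kwargs": {"rows": [{"dx":-0.045,"dy":0.002,"dz":-0.01,"wx":1,"wy":0,"wz":0,"gripper":1},{"dx":-0.09,"dy":0.006,"dz":-0.035,"wx":2,"wy":0.1,"wz":0.2,"gripper":1},{"dx":-0.104,"dy":0.016,"dz":-0.082,"wx":4,"wy":0.2,"wz":0.4,"gripper":1},{"dx":-0.104,"dy":0.026,"dz":-0.13,"wx":6,"wy":0.3,"wz":0.6,"gripper":1},{"dx":-0.104,"dy":0.036,"dz":-0.178,"wx":8,"wy":0.4,"wz":0.8,"gripper":1},{"dx":-0.104,"dy":0.046,"dz":-0.226,"wx":10,"wy":0.4,"wz":1,"gripper":1},{"dx":-0.104,"dy":0.055,"dz":-0.274,"wx":12,"wy":0.4,"wz":1.1,"gripper":1},{"dx":-0.104,"dy":0.063,"dz":-0.32,"wx":12.6,"wy":0.4,"wz":1.1,"gripper":1}]}}

```text
clock: 7.7
position: [518.1, -87.6, 300.6]
ee_rot: [0.508, -0.491, -0.508, -0.491]
contact_force: [0.6, -0.5, -0.9]
gripper_width: 23.4
```

```bash
python3 - <<'E'
from h import *
delta([521,-128,285],Rtool(np.radians(182)))
E
```

```text
d [ 0.0156 -0.0015 -0.0404] w [-0.04  0.    0.  ] clk 7.7 F [ 0.6  -0.46 -0.9 ] wid 23.4
```

Call:
{"fn": "arm_command", "kwargs": {"rows": [{"dx":0.005,"dy":-0.001,"dz":-0.02,"wx":0,"wy":0,"wz":0,"gripper":1},{"dx":0.012,"dy":-0.0015,"dz":-0.04,"wx":0,"wy":0,"wz":0,"gripper":1},{"dx":0.016,"dy":-0.0015,"dz":-0.04,"wx":0,"wy":0,"wz":0,"gripper":1},{"dx":0.016,"dy":-0.0015,"dz":-0.04,"wx":0,"wy":0,"wz":0,"gripper":1},{"dx":0.016,"dy":-0.0015,"dz":-0.04,"wx":0,"wy":0,"wz":0,"gripper":1},{"dx":0.016,"dy":-0.0015,"dz":-0.04,"wx":0,"wy":0,"wz":0,"gripper":1},{"dx":0.016,"dy":-0.0015,"dz":-0.04,"wx":0,"wy":0,"wz":0,"gripper":1},{"dx":0.016,"dy":-0.0015,"dz":-0.04,"wx":0,"wy":0,"wz":0,"gripper":1}]}}

```text
clock: 8.5
position: [521.1, -127.0, 284.9]
ee_rot: [0.509, -0.491, -0.509, -0.491]
contact_force: [-0.8, 0.4, -0.5]
gripper_width: 22.9
```

```bash
python3 w.py w6; python3 - <<'E'
from h import *
z=np.load("w6.npz");i=z["img"][150:230,270:360].astype(float)
i=np.clip((i-10)*1.6,0,255).astype(np.uint8)[:,:,::-1]
cv2.imwrite("pics/w6e.png",cv2.resize(i,None,fx=7,fy=7,interpolation=cv2.INTER_CUBIC))
E
```

```text
[ 521.1 -127.   284.9] -177.99 [ 0.06  0.2  -0.12 -0.   -1.25 -0.03] 0.001
```

View pics/w6.png

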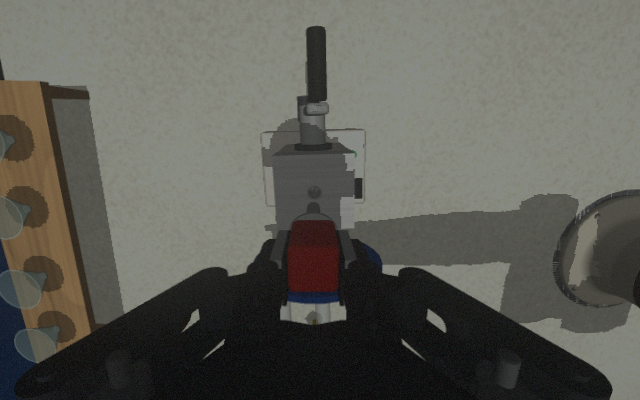

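View pics/w6e.png

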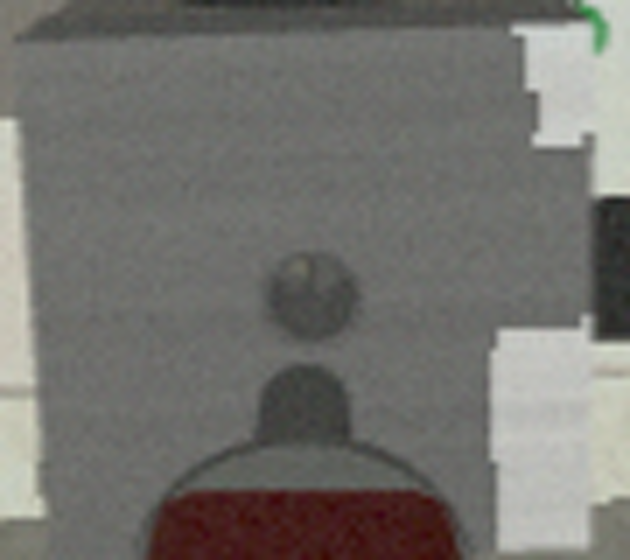

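```bash
python3 - <<'E'
from h import *
d=get_image("wrist");z=np.load("w6.npz");T=z["T"];Rt=R.from_quat(z["q"]).as_matrix()
c=lambda x,y:(x/7+270,y/7+150)
b=atz(c(313,296),d,T,163);print("bore",b.round(1))
bt=Rt.T@(b-z["pos"]);print("bore in tool",bt.round(1))
for xt in (68,70,72,75): print(xt,"near tip edge",toolpt(c(304,365),d,xt).round(1),"shank sides",toolpt(c(260,410),d,xt-6)[1].round(1),toolpt(c(348,410),d,xt-6)[1].round(1))
# plate orientation + grip
p=lambda u,v,zz:atz((u,v),d,T,zz).round(1)
print("grip",p(317,30,183),p(316,98,183), "plate left edge",p(273.5,160,163),p(276,215,163))
E
```

```text
bore [ 519.2 -125.6  163. ]
bore in tool [121.9   1.9   1.5]
68 near tip edge [68.   0.5 -4.2] shank sides -4.3 5.3
70 near tip edge [70.   0.5 -3.6] shank sides -4.3 5.4
72 near tip edge [72.   0.5 -3. ] shank sides -4.4 5.4
75 near tip edge [75.   0.5 -2.2] shank sides -4.4 5.5
grip [ 522.4 -261.2  183. ] [ 521.3 -210.7  183. ] plate left edge [ 559.1 -155.6  163. ] [ 556.7 -101.1  163. ]
```

The bore is at (314.7,192.3), and the tip's near edge is clearly visible at (313.4,202). Relative to the tip, the bore is about +1.4 mm in tool y and +1.1 mm in tool z. I'll descend until the tip is about 10 mm above the plate and look again.

Call:
{"fn": "arm_command", "kwargs": {"rows": [{"dx":0.01,"dy":0.0014,"dz":0.0011,"wx":0,"wy":0,"wz":0,"gripper":1},{"dx":0.022,"dy":0.0014,"dz":0.0011,"wx":0,"wy":0,"wz":0,"gripper":1},{"dx":0.032,"dy":0.0014,"dz":0.0011,"wx":0,"wy":0,"wz":0,"gripper":1},{"dx":0.04,"dy":0.0014,"dz":0.0011,"wx":0,"wy":0,"wz":0,"gripper":1},{"dx":0.042,"dy":0.0014,"dz":0.0011,"wx":0,"wy":0,"wz":0,"gripper":1},{"dx":0.042,"dy":0.0014,"dz":0.0011,"wx":0,"wy":0,"wz":0,"gripper":1},{"dx":0.042,"dy":0.0014,"dz":0.0011,"wx":0,"wy":0,"wz":0,"gripper":1},{"dx":0.042,"dy":0.0014,"dz":0.0011,"wx":0,"wy":0,"wz":0,"gripper":1}]}}

```text
clock: 9.4
position: [519.9, -126.2, 243.3]
ee_rot: [0.509, -0.491, -0.508, -0.492]
contact_force: [0.6, 0.1, -0.6]
gripper_width: 23.3
```

```bash
python3 w.py w7; python3 - <<'E'
from h import *
z=np.load("w7.npz");i=z["img"][170:225,280:350].astype(float)
i=np.clip((i-10)*1.8,0,255).astype(np.uint8)[:,:,::-1]
cv2.imwrite("pics/w7e.png",cv2.resize(i,None,fx=10,fy=10,interpolation=cv2.INTER_CUBIC))
E
```

```text
[ 519.9 -126.2  243.3] -178.01 [ 0.07  0.22 -0.19  0.   -1.15 -0.03] 0.001
```

View pics/w7e.png

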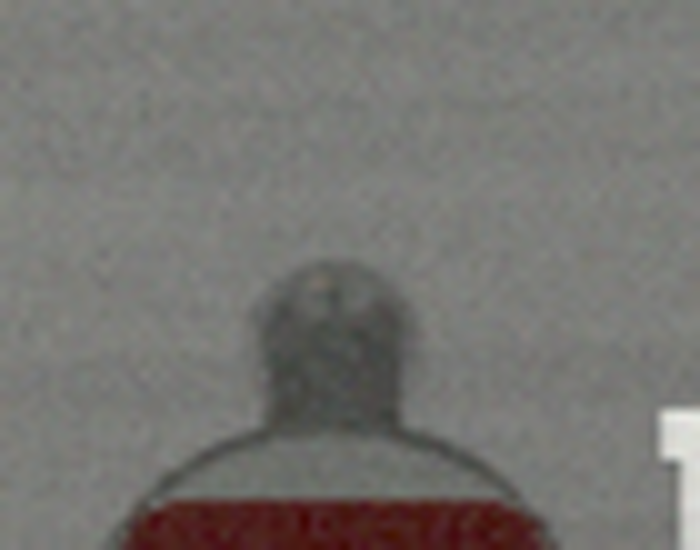

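```bash
python3 - <<'E'
from h import *
d=get_image("wrist");z=np.load("w7.npz");T=z["T"];Rt=R.from_quat(z["q"]).as_matrix()
c=lambda x,y:(x/10+280,y/10+170)
e=Rt.T@(atz(c(335,260),d,T,163)-z["pos"]);print("bore near edge tool",e.round(1),"-> centre z",(e[2]+6).round(1))
for s in (258,412): print((Rt.T@(atz(c(s,330),d,T,163)-z["pos"])).round(1))
for y in (290,300,310): print("tip near",toolpt(c(334,y),d,70).round(1))
print("shank",toolpt(c(268,370),d,64).round(1),toolpt(c(400,370),d,64).round(1))
g=z["img"][185:215,314].astype(int).sum(1);print(g)
E
```

```text
bore near edge tool [80.3  0.6 -5.9] -> centre z 0.1
[80.4 -5.7  0.1]
[80.3  7.   0.1]
tip near [70.   0.5 -6.2]
tip near [70.   0.5 -5.4]
tip near [70.   0.5 -4.6]
shank [64.  -4.6 -1.5] [64.   5.6 -1.5]
[235 235 241 235 245 240 238 230 233 237 235 200 189 188 185 186 175 164
 159 165 157 149 160 154 167 157 162 149 179 204]
```

Tip and bore line up to within about 0.5 mm, with the bore's rim at (313.5,196). Lowering the tip slowly into the mouth.

Call:
{"fn": "arm_command", "kwargs": {"rows": [{"dx":0.003,"dy":0.0001,"dz":0.0005,"wx":0,"wy":0,"wz":0,"gripper":1},{"dx":0.006,"dy":0.0001,"dz":0.0005,"wx":0,"wy":0,"wz":0,"gripper":1},{"dx":0.009,"dy":0.0001,"dz":0.0005,"wx":0,"wy":0,"wz":0,"gripper":1},{"dx":0.011,"dy":0.0001,"dz":0.0005,"wx":0,"wy":0,"wz":0,"gripper":1},{"dx":0.013,"dy":0.0001,"dz":0.0005,"wx":0,"wy":0,"wz":0,"gripper":1},{"dx":0.015,"dy":0.0001,"dz":0.0005,"wx":0,"wy":0,"wz":0,"gripper":1},{"dx":0.016,"dy":0.0001,"dz":0.0005,"wx":0,"wy":0,"wz":0,"gripper":1},{"dx":0.016,"dy":0.0001,"dz":0.0005,"wx":0,"wy":0,"wz":0,"gripper":1}]}}

```text
clock: 10.3
position: [519.7, -125.7, 227.1]
ee_rot: [0.509, -0.491, -0.508, -0.491]
contact_force: [-0.4, -0.2, -0.9]
gripper_width: 22.9
```

Call:
{"fn": "arm_command", "kwargs": {"rows": [{"dx":0.002,"dy":0,"dz":0,"wx":0,"wy":0,"wz":0,"gripper":1},{"dx":0.004,"dy":0,"dz":0,"wx":0,"wy":0,"wz":0,"gripper":1},{"dx":0.006,"dy":0,"dz":0,"wx":0,"wy":0,"wz":0,"gripper":1},{"dx":0.008,"dy":0,"dz":0,"wx":0,"wy":0,"wz":0,"gripper":1},{"dx":0.01,"dy":0,"dz":0,"wx":0,"wy":0,"wz":0,"gripper":1},{"dx":0.012,"dy":0,"dz":0,"wx":0,"wy":0,"wz":0,"gripper":1},{"dx":0.013,"dy":0,"dz":0,"wx":0,"wy":0,"wz":0,"gripper":1},{"dx":0.013,"dy":0,"dz":0,"wx":0,"wy":0,"wz":0,"gripper":1}]}}

```text
clock: 11.1
position: [519.6, -125.7, 213.9]
ee_rot: [0.509, -0.491, -0.508, -0.491]
contact_force: [-0.0, 0.9, -0.3]
gripper_width: 23.3
```

```bash
python3 - <<'E'
from h import *
s=arm.read_state();print(s["contact_force"].round(2),s["wrist_torque"].round(3),s["position"].round(1))
E
```

```text
[-0.04  0.94 -0.25] [ 0.024 -0.009 -0.036] [ 519.6 -125.7  213.9]
```

Call:
{"fn": "arm_command", "kwargs": {"rows": [{"dx":0.002,"dy":0,"dz":0,"wx":0,"wy":0,"wz":0,"gripper":1},{"dx":0.004,"dy":0,"dz":0,"wx":0,"wy":0,"wz":0,"gripper":1},{"dx":0.006,"dy":0,"dz":0,"wx":0,"wy":0,"wz":0,"gripper":1},{"dx":0.008,"dy":0,"dz":0,"wx":0,"wy":0,"wz":0,"gripper":1},{"dx":0.009,"dy":0,"dz":0,"wx":0,"wy":0,"wz":0,"gripper":1},{"dx":0.009,"dy":0,"dz":0,"wx":0,"wy":0,"wz":0,"gripper":1},{"dx":0.009,"dy":0,"dz":0,"wx":0,"wy":0,"wz":0,"gripper":1},{"dx":0.009,"dy":0,"dz":0,"wx":0,"wy":0,"wz":0,"gripper":1}]}}

```text
clock: 11.9
position: [519.7, -125.7, 205.0]
ee_rot: [0.509, -0.491, -0.508, -0.491]
contact_force: [0.7, 0.8, -1.9]
gripper_width: 23.1
```

No contact, and the tip is about 28 mm deep. Releasing.

Call:
{"fn": "arm_command", "kwargs": {"rows": [{"dx":0,"dy":0,"dz":0,"wx":0,"wy":0,"wz":0,"gripper":0.3},{"dx":0,"dy":0,"dz":0,"wx":0,"wy":0,"wz":0,"gripper":0},{"dx":0,"dy":0,"dz":0,"wx":0,"wy":0,"wz":0,"gripper":-0.3},{"dx":0,"dy":0,"dz":0,"wx":0,"wy":0,"wz":0,"gripper":-0.3},{"dx":-0.01,"dy":0,"dz":0,"wx":0,"wy":0,"wz":0,"gripper":-0.3},{"dx":-0.03,"dy":0,"dz":0,"wx":0,"wy":0,"wz":0,"gripper":-0.3},{"dx":-0.06,"dy":0,"dz":0,"wx":0,"wy":0,"wz":0,"gripper":-0.3},{"dx":-0.08,"dy":0,"dz":0,"wx":0,"wy":0,"wz":0,"gripper":-0.3}]}}

```text
clock: 12.7
position: [520.3, -126.0, 287.9]
ee_rot: [0.51, -0.49, -0.507, -0.492]
contact_force: [0.2, -0.4, -0.1]
gripper_width: 55.5
```

```bash
python3 w.py w8; python3 - <<'E'
from h import *
d=get_image("scene");cv2.imwrite("pics/scene8.png",cv2.resize(d["img"][130:260,230:370,::-1],None,fx=5,fy=5,interpolation=cv2.INTER_CUBIC));np.save("s8.npy",d["img"])
E
```

```text
[ 520.3 -126.   287.9] -177.99 [ 0.07  0.19 -0.12  0.   -1.25 -0.03] 0.334
```

View pics/w8.png

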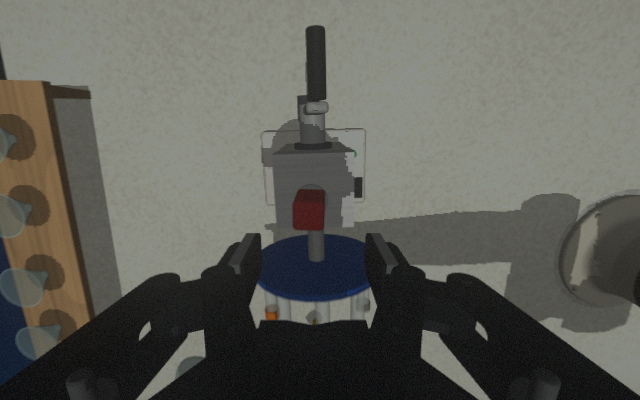

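View pics/scene8.png

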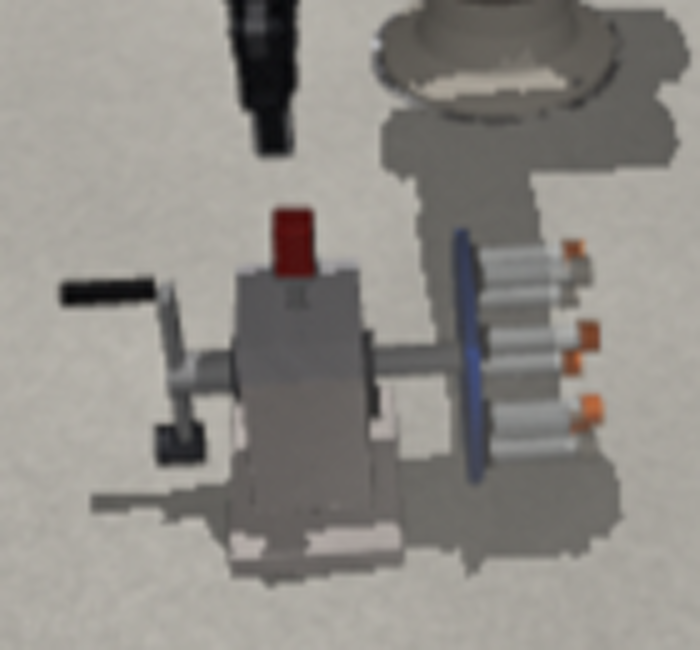

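The pin stands in the bore; in the scene crop the red knob is at (294,242), and the wrist view has it at (310,210). Next is the crank grip at wrist (316,62), which is almost straight above the shaft.

```bash
python3 - <<'E'
from h import *
delta([522,-240,215],Rtool(np.radians(181.3)))
im=np.load("s8.npy").astype(int)
def red(im):
    s=im[150:200,270:310].astype(float);w=np.clip(s[:,:,0]-1.6*s[:,:,1]-10,0,None);yy,xx=np.mgrid[150:200,270:310];return (w*xx).sum()/w.sum(),(w*yy).sum()/w.sum(),w.sum()
print(red(im))
E
```

```text
d [ 0.0743  0.0041 -0.1139] w [ 0.72 -0.06  0.51] clk 12.8 F [-0.61  0.04  0.11] wid 55.4
(np.float64(288.25406704461426), np.float64(178.17118560512694), np.float64(3245.5999999999995))
```

Call:
{"fn": "arm_command", "kwargs": {"rows": [{"dx":0.0,"dy":0.001,"dz":-0.03,"wx":0.7,"wy":0,"wz":0.5,"gripper":-0.3},{"dx":0.01,"dy":0.002,"dz":-0.065,"wx":0.7,"wy":0,"wz":0.5,"gripper":-0.3},{"dx":0.035,"dy":0.004,"dz":-0.1,"wx":0.7,"wy":0,"wz":0.5,"gripper":-0.3},{"dx":0.06,"dy":0.004,"dz":-0.114,"wx":0.7,"wy":0,"wz":0.5,"gripper":-0.3},{"dx":0.074,"dy":0.004,"dz":-0.114,"wx":0.7,"wy":0,"wz":0.5,"gripper":-0.3},{"dx":0.074,"dy":0.004,"dz":-0.114,"wx":0.7,"wy":0,"wz":0.5,"gripper":-0.3},{"dx":0.074,"dy":0.004,"dz":-0.114,"wx":0.7,"wy":0,"wz":0.5,"gripper":-0.3},{"dx":0.074,"dy":0.004,"dz":-0.114,"wx":0.7,"wy":0,"wz":0.5,"gripper":-0.3}]}}

```text
clock: 13.6
position: [522.8, -240.0, 216.6]
ee_rot: [0.507, -0.494, -0.505, -0.494]
contact_force: [-0.3, -0.2, 0.2]
gripper_width: 55.6
```

```bash
python3 w.py w9
```

```text
[ 522.8 -240.   216.6] -178.64 [-0.15  0.31 -0.14  0.   -1.12  0.17] 0.004
```

View pics/w9.png

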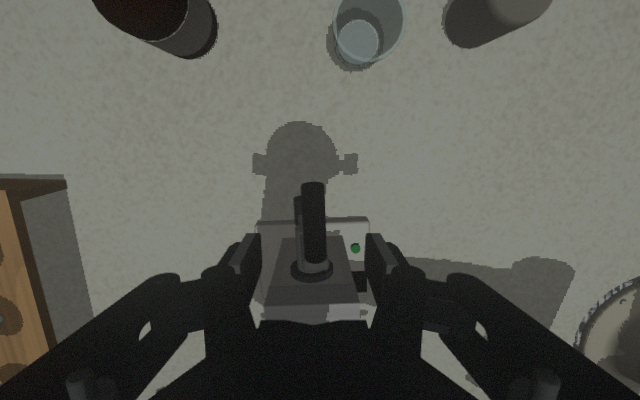

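```bash
python3 - <<'E'
from h import *
d=get_image("wrist");z=np.load("w9.npz");T=z["T"]
im=z["img"].astype(float)
i=np.clip((im[170:300,270:360]-10)*1.8,0,255).astype(np.uint8)[:,:,::-1]
cv2.imwrite("pics/w9e.png",cv2.resize(i,None,fx=5,fy=5,interpolation=cv2.INTER_CUBIC))
print("outer end, mid",atz((313,183),d,T,180).round(1),atz((313,225),d,T,183).round(1))
for v in (195,215,235): print(v,im[v,295:335].sum(1).astype(int)[::2])
print(proj([[522,-237.6,175],[522,-209.6,175],[522,-265.6,175]],d,T).round(1))
E
```

```text
outer end, mid [ 523.3 -266.3  180. ] [ 522.7 -238.3  183. ]
195 [233 234 171 119  94  97  84  79  86 101  98  95 106  96 100 346 384 383
 366 370]
215 [111 108 151 147  98  86  97  86  90 106  87 101  89  69  84 265 376 387
 386 380]
235 [195 164 166 142 113  88  92  66  87  91  84  79  93  80  73  97 240 239
 238 236]
[[313.9 221.9]
 [313.  258.5]
 [315.  182.5]]
```

View pics/w9e.png

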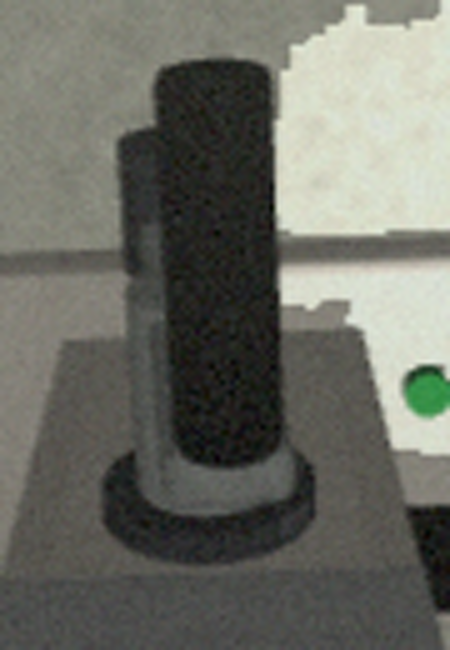

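The sleeve is centred between the pads, with its middle at about x 522.7, y −238. Lowering over it, then closing.

Call:
{"fn": "arm_command", "kwargs": {"rows": [{"dx":0.015,"dy":0,"dz":0,"wx":0,"wy":0,"wz":0,"gripper":-0.3},{"dx":0.03,"dy":0,"dz":0,"wx":0,"wy":0,"wz":0,"gripper":-0.3},{"dx":0.045,"dy":0,"dz":0,"wx":0,"wy":0,"wz":0,"gripper":-0.3},{"dx":0.055,"dy":0,"dz":0,"wx":0,"wy":0,"wz":0,"gripper":-0.3},{"dx":0.06,"dy":0,"dz":0,"wx":0,"wy":0,"wz":0,"gripper":-0.3},{"dx":0.06,"dy":0,"dz":0,"wx":0,"wy":0,"wz":0,"gripper":0},{"dx":0.06,"dy":0,"dz":0,"wx":0,"wy":0,"wz":0,"gripper":0.3},{"dx":0.06,"dy":0,"dz":0,"wx":0,"wy":0,"wz":0,"gripper":0.5}]}}

```text
clock: 14.5
position: [523.4, -240.1, 157.5]
ee_rot: [0.507, -0.493, -0.504, -0.494]
contact_force: [-0.0, -1.3, -0.1]
gripper_width: 21.5
```

Call:
{"fn": "arm_command", "kwargs": {"rows": [{"dx":0,"dy":0,"dz":0,"wx":0,"wy":0,"wz":0,"gripper":0.6},{"dx":0,"dy":0,"dz":0,"wx":0,"wy":0,"wz":0,"gripper":0.7},{"dx":0,"dy":0,"dz":0,"wx":0,"wy":0,"wz":0,"gripper":0.8},{"dx":0,"dy":0,"dz":0,"wx":0,"wy":0,"wz":0,"gripper":1},{"dx":0,"dy":0,"dz":0,"wx":0,"wy":0,"wz":0,"gripper":1},{"dx":0,"dy":0,"dz":0,"wx":0,"wy":0,"wz":0,"gripper":1},{"dx":0,"dy":0,"dz":0,"wx":0,"wy":0,"wz":0,"gripper":1},{"dx":0,"dy":0,"dz":0,"wx":0,"wy":0,"wz":0,"gripper":1}]}}

```text
clock: 15.3
position: [523.5, -240.2, 157.7]
ee_rot: [0.508, -0.493, -0.504, -0.494]
contact_force: [-1.7, -0.1, 2.9]
gripper_width: 14.1
```

```bash
cat > red.py <<'E'
from h import *
import sys
def red(im):
    s=im[150:200,270:310].astype(float);w=np.clip(s[:,:,0]-1.6*s[:,:,1]-10,0,None);yy,xx=np.mgrid[150:200,270:310];return (w*xx).sum()/w.sum(),(w*yy).sum()/w.sum(),w.sum()
def report(n=2):
    st=arm.read_state();F=[st["contact_force"]]
    for _ in range(n):
        d=get_image("scene");print("red",np.round(red(d["img"]),2));F.append(arm.read_state()["contact_force"])
    R0=R.from_quat(st["ee_rot"]).as_matrix();
    print("clk",st["clock"],"pos",st["position"].round(2),"F",np.round(F,2).tolist(),"wid",round(float(st["gripper_width"]),1))
    return d,st
if __name__=="__main__": report()
E
python3 red.py
```

```text
red [ 288.84  177.7  3200.8 ]
red [ 288.84  177.71 3200.6 ]
clk 15.3 pos [ 523.52 -240.19  157.72] F [[-1.71, -0.07, 2.88], [-1.51, -0.18, 3.47], [-1.09, -0.02, 3.89]] wid 14.1
```

The grip is held (14 mm reading), and the pin's baseline in the scene view is v=177.7. I'll turn in small arcs toward −x, checking the pin's height and the force after each one.

```bash
cat > turn.py <<'E'
from red import *
import sys
xa=522.2; za=110.
def main(dphi,look=True):
    if look: d,st=report(1)
    else: st=arm.read_state()
    R0=R.from_quat(st["ee_rot"]).as_matrix(); p=st["position"]
    th=np.arctan2(-(p[0]-xa),p[2]+18.7-za); r=np.hypot(p[0]-xa,p[2]+18.7-za)
    tq=st["contact_force"]; tang=np.array([-np.cos(th),0,-np.sin(th)]);rad=np.array([-np.sin(th),0,np.cos(th)])
    print("theta",th.round(3),"r",r.round(1),"Ftang",(tq@tang).round(2),"Frad",(tq@rad).round(2))
    for k in (.5,1):
        t=th+dphi*k; w=np.array([-65*(np.sin(t)-np.sin(th)),0,65*(np.cos(t)-np.cos(th))])
        print("step",k,(R0.T@w/1000).round(5))
main(float(sys.argv[1]))
E
python3 turn.py 0.12
```

```text
red [ 288.84  177.71 3175.4 ]
clk 15.4 pos [ 523.54 -240.2   157.72] F [[-1.09, -0.02, 3.89], [-1.5, -1.38, 2.89]] wid 14.0
theta -0.02 r 66.4 Ftang 1.17 Frad 3.86
step 0.5 [2.0e-05 3.9e-03 9.0e-05]
step 1 [0.00028 0.00779 0.00019]
```

Call:
{"fn": "arm_command", "kwargs": {"rows": [{"dx":0,"dy":0.001,"dz":0,"wx":0,"wy":0,"wz":0,"gripper":1},{"dx":0,"dy":0.002,"dz":0,"wx":0,"wy":0,"wz":0,"gripper":1},{"dx":0,"dy":0.003,"dz":0,"wx":0,"wy":0,"wz":0,"gripper":1},{"dx":0,"dy":0.004,"dz":0,"wx":0,"wy":0,"wz":0,"gripper":1},{"dx":0.0001,"dy":0.005,"dz":0.0001,"wx":0,"wy":0,"wz":0,"gripper":1},{"dx":0.0002,"dy":0.006,"dz":0.0001,"wx":0,"wy":0,"wz":0,"gripper":1},{"dx":0.0003,"dy":0.0075,"dz":0.0002,"wx":0,"wy":0,"wz":0,"gripper":1},{"dx":0.0003,"dy":0.0078,"dz":0.0002,"wx":0,"wy":0,"wz":0,"gripper":1}]}}

```text
clock: 16.25
position: [515.5, -240.5, 157.3]
ee_rot: [0.508, -0.494, -0.504, -0.494]
contact_force: [1.3, -2.0, 0.8]
gripper_width: 14.4
```

```bash
python3 turn.py 0.12
```

```text
red [ 288.19  178.41 3096.8 ]
clk 16.25 pos [ 515.49 -240.45  157.29] F [[1.27, -2.05, 0.85], [1.32, -2.39, 0.45]] wid 14.4
theta 0.101 r 66.3 Ftang -1.34 Frad 0.71
step 0.5 [4.90e-04 3.87e-03 9.00e-05]
step 1 [0.00122 0.0077  0.00019]
```

```bash
python3 - <<'E'
from h import *
d=get_image("scene");T=extr(d)
P=np.array([[519.6,-125.6,212],[519.6,-125.6,207],[523.6,-125.6,212],[519.6,-121.6,212.]])
q=proj(P,d,T);print(q[0],(q[1:]-q[0]).round(2))
i=d["img"];np.save("s16.npy",i);a=np.load("s8.npy")
cv2.imwrite("pics/cmp.png",cv2.resize(np.hstack([a[160:215,265:320],i[160:215,265:320]])[:,:,::-1],None,fx=7,fy=7,interpolation=cv2.INTER_CUBIC))
E
```

```text
[287.8921654  176.96064338] [[ 0.14  1.33]
 [-0.09  0.86]
 [ 1.37 -0.02]]
```

View pics/cmp.png

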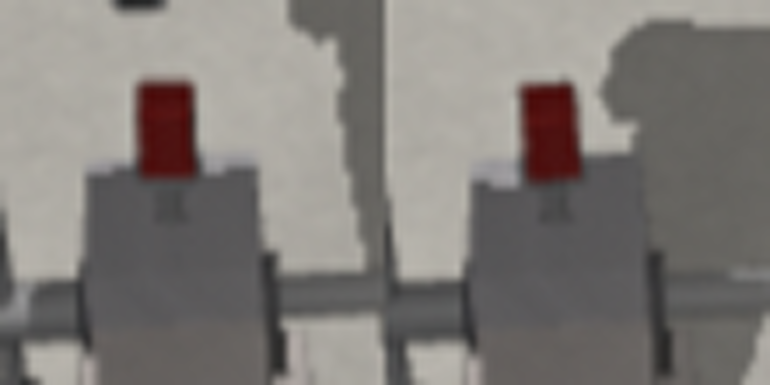

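It's leaning within its clearance, not dropped: the shank below the knob shows the same length. Continuing.

Call:
{"fn": "arm_command", "kwargs": {"rows": [{"dx":0.0001,"dy":0.001,"dz":0,"wx":0,"wy":0,"wz":0,"gripper":1},{"dx":0.0002,"dy":0.002,"dz":0,"wx":0,"wy":0,"wz":0,"gripper":1},{"dx":0.0003,"dy":0.003,"dz":0,"wx":0,"wy":0,"wz":0,"gripper":1},{"dx":0.0005,"dy":0.004,"dz":0,"wx":0,"wy":0,"wz":0,"gripper":1},{"dx":0.0007,"dy":0.005,"dz":0.0001,"wx":0,"wy":0,"wz":0,"gripper":1},{"dx":0.0009,"dy":0.006,"dz":0.0001,"wx":0,"wy":0,"wz":0,"gripper":1},{"dx":0.0011,"dy":0.007,"dz":0.0002,"wx":0,"wy":0,"wz":0,"gripper":1},{"dx":0.0012,"dy":0.0077,"dz":0.0002,"wx":0,"wy":0,"wz":0,"gripper":1}]}}

```text
clock: 17.15
position: [507.7, -240.6, 155.9]
ee_rot: [0.508, -0.494, -0.504, -0.494]
contact_force: [1.7, -4.9, -2.4]
gripper_width: 13.9
```

```bash
python3 turn.py 0.12
```

```text
red [ 288.11  178.29 3187.4 ]
clk 17.15 pos [ 507.69 -240.64  155.9 ] F [[1.74, -4.92, -2.4], [1.45, -4.68, -2.65]] wid 13.9
theta 0.221 r 66.2 Ftang -1.17 Frad -2.72
step 0.5 [9.50e-04 3.78e-03 9.00e-05]
step 1 [0.00213 0.0075  0.00019]
```

Call:
{"fn": "arm_command", "kwargs": {"rows": [{"dx":0.0004,"dy":0.001,"dz":-0.0003,"wx":0,"wy":0,"wz":0,"gripper":1},{"dx":0.0007,"dy":0.002,"dz":-0.0005,"wx":0,"wy":0,"wz":0,"gripper":1},{"dx":0.001,"dy":0.003,"dz":-0.0005,"wx":0,"wy":0,"wz":0,"gripper":1},{"dx":0.0013,"dy":0.004,"dz":-0.0005,"wx":0,"wy":0,"wz":0,"gripper":1},{"dx":0.0016,"dy":0.005,"dz":-0.0005,"wx":0,"wy":0,"wz":0,"gripper":1},{"dx":0.0019,"dy":0.006,"dz":-0.0005,"wx":0,"wy":0,"wz":0,"gripper":1},{"dx":0.0022,"dy":0.007,"dz":-0.0005,"wx":0,"wy":0,"wz":0,"gripper":1},{"dx":0.0024,"dy":0.0075,"dz":-0.0005,"wx":0,"wy":0,"wz":0,"gripper":1}]}}

```text
clock: 18.0
position: [500.1, -241.1, 153.2]
ee_rot: [0.508, -0.494, -0.504, -0.494]
contact_force: [2.3, -1.4, -4.8]
gripper_width: 14.0
```

```bash
python3 turn.py 0.12
```

```text
red [ 288.06  179.61 3208.2 ]
clk 18.0 pos [ 500.09 -241.12  153.15] F [[2.26, -1.37, -4.82], [3.16, -1.65, -4.65]] wid 14.0
theta 0.343 r 65.7 Ftang -0.51 Frad -5.3
step 0.5 [1.41e-03 3.64e-03 9.00e-05]
step 1 [0.00303 0.00718 0.00018]
```

The red centroid jumped 1.32 px, which is exactly what a 5 mm drop should give. Confirming in a crop.

```bash
python3 - <<'E'
from h import *
d=get_image("scene");i=d["img"];np.save("s18.npy",i);a=np.load("s16.npy")
cv2.imwrite("pics/cmp2.png",cv2.resize(np.hstack([a[160:215,265:320],i[160:215,265:320]])[:,:,::-1],None,fx=7,fy=7,interpolation=cv2.INTER_CUBIC))
s=arm.read_state();print(s["contact_force"].round(2),s["position"].round(2),s["clock"])
E
```

```text
[ 3.45 -1.4  -4.66] [ 500.   -241.13  153.14] 18.1
```

View pics/cmp2.png

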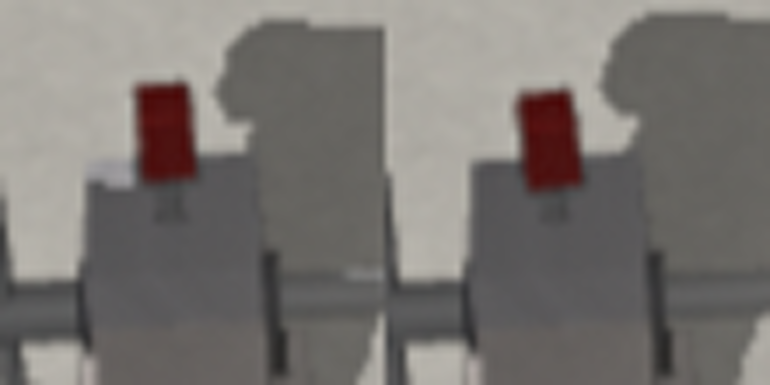

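The drop is confirmed: the knob sits lower and less shank shows. Now I'll look for the firm stop very gently, 1.5–2 mm per call, and ease off the radial load as I go.

Call:
{"fn": "arm_command", "kwargs": {"rows": [{"dx":0.0003,"dy":0.0004,"dz":0,"wx":0,"wy":0,"wz":0,"gripper":1},{"dx":0.0006,"dy":0.0007,"dz":0,"wx":0,"wy":0,"wz":0,"gripper":1},{"dx":0.0009,"dy":0.001,"dz":0,"wx":0,"wy":0,"wz":0,"gripper":1},{"dx":0.0011,"dy":0.0012,"dz":0,"wx":0,"wy":0,"wz":0,"gripper":1},{"dx":0.0013,"dy":0.0014,"dz":0,"wx":0,"wy":0,"wz":0,"gripper":1},{"dx":0.0014,"dy":0.0016,"dz":0,"wx":0,"wy":0,"wz":0,"gripper":1},{"dx":0.0014,"dy":0.0016,"dz":0,"wx":0,"wy":0,"wz":0,"gripper":1},{"dx":0.0014,"dy":0.0016,"dz":0,"wx":0,"wy":0,"wz":0,"gripper":1}]}}

```text
clock: 18.9
position: [498.4, -241.4, 152.0]
ee_rot: [0.508, -0.494, -0.504, -0.494]
contact_force: [2.1, -3.1, -2.0]
gripper_width: 13.9
```

```bash
python3 turn.py 0.03
```

```text
red [ 288.06  179.6  3189.  ]
clk 18.9 pos [ 498.42 -241.36  151.97] F [[2.11, -3.06, -1.99], [1.5, -3.57, -0.25]] wid 13.9
theta 0.374 r 65.2 Ftang -1.24 Frad -2.62
step 0.5 [3.6e-04 9.1e-04 2.0e-05]
step 1 [7.30e-04 1.81e-03 5.00e-05]
```

Call:
{"fn": "arm_command", "kwargs": {"rows": [{"dx":0.0002,"dy":0.0004,"dz":-0.0003,"wx":0,"wy":0,"wz":0,"gripper":1},{"dx":0.0004,"dy":0.0008,"dz":-0.0003,"wx":0,"wy":0,"wz":0,"gripper":1},{"dx":0.0006,"dy":0.0011,"dz":-0.0003,"wx":0,"wy":0,"wz":0,"gripper":1},{"dx":0.0007,"dy":0.0014,"dz":-0.0003,"wx":0,"wy":0,"wz":0,"gripper":1},{"dx":0.0008,"dy":0.0016,"dz":-0.0003,"wx":0,"wy":0,"wz":0,"gripper":1},{"dx":0.001,"dy":0.0018,"dz":-0.0003,"wx":0,"wy":0,"wz":0,"gripper":1},{"dx":0.001,"dy":0.0018,"dz":-0.0003,"wx":0,"wy":0,"wz":0,"gripper":1},{"dx":0.001,"dy":0.0018,"dz":-0.0003,"wx":0,"wy":0,"wz":0,"gripper":1}]}}

```text
clock: 19.75
position: [496.5, -241.6, 150.9]
ee_rot: [0.507, -0.494, -0.504, -0.494]
contact_force: [1.7, -0.7, -1.0]
gripper_width: 13.9
```

```bash
python3 turn.py 0.03
```

```text
red [ 288.05  179.6  3208.8 ]
clk 19.75 pos [ 496.52 -241.6   150.91] F [[1.66, -0.68, -1.05], [1.72, -0.34, -0.95]] wid 13.9
theta 0.407 r 64.9 Ftang -1.11 Frad -1.62
step 0.5 [3.9e-04 8.9e-04 2.0e-05]
step 1 [7.90e-04 1.78e-03 4.00e-05]
```

Call:
{"fn": "arm_command", "kwargs": {"rows": [{"dx":0.0002,"dy":0.0004,"dz":0,"wx":0,"wy":0,"wz":0,"gripper":1},{"dx":0.0004,"dy":0.0008,"dz":0,"wx":0,"wy":0,"wz":0,"gripper":1},{"dx":0.0006,"dy":0.0012,"dz":0,"wx":0,"wy":0,"wz":0,"gripper":1},{"dx":0.0008,"dy":0.0015,"dz":0,"wx":0,"wy":0,"wz":0,"gripper":1},{"dx":0.0009,"dy":0.0017,"dz":0,"wx":0,"wy":0,"wz":0,"gripper":1},{"dx":0.001,"dy":0.0019,"dz":0,"wx":0,"wy":0,"wz":0,"gripper":1},{"dx":0.001,"dy":0.0019,"dz":0,"wx":0,"wy":0,"wz":0,"gripper":1},{"dx":0.001,"dy":0.0019,"dz":0,"wx":0,"wy":0,"wz":0,"gripper":1}]}}

```text
clock: 20.6
position: [494.6, -241.7, 149.9]
ee_rot: [0.507, -0.494, -0.504, -0.494]
contact_force: [3.4, -1.2, -0.8]
gripper_width: 14.0
```

```bash
python3 turn.py 0.03
```

```text
red [ 288.06  179.6  3196.4 ]
clk 20.6 pos [ 494.62 -241.69  149.89] F [[3.38, -1.17, -0.8], [2.8, -1.54, -1.52]] wid 14.0
theta 0.44 r 64.8 Ftang -2.71 Frad -2.16
step 0.5 [4.2e-04 8.8e-04 2.0e-05]
step 1 [8.50e-04 1.75e-03 4.00e-05]
```

Call:
{"fn": "arm_command", "kwargs": {"rows": [{"dx":0.0001,"dy":0.0002,"dz":0,"wx":0,"wy":0,"wz":0,"gripper":1},{"dx":0.0002,"dy":0.0004,"dz":0,"wx":0,"wy":0,"wz":0,"gripper":1},{"dx":0.0003,"dy":0.0006,"dz":0,"wx":0,"wy":0,"wz":0,"gripper":1},{"dx":0.0005,"dy":0.0008,"dz":0,"wx":0,"wy":0,"wz":0,"gripper":1},{"dx":0.0006,"dy":0.001,"dz":0,"wx":0,"wy":0,"wz":0,"gripper":1},{"dx":0.0007,"dy":0.0012,"dz":0,"wx":0,"wy":0,"wz":0,"gripper":1},{"dx":0.0007,"dy":0.0012,"dz":0,"wx":0,"wy":0,"wz":0,"gripper":1},{"dx":0.0007,"dy":0.0012,"dz":0,"wx":0,"wy":0,"wz":0,"gripper":1}]}}

```text
clock: 21.45
position: [493.6, -241.8, 149.3]
ee_rot: [0.508, -0.494, -0.504, -0.494]
contact_force: [2.7, -1.1, -1.0]
gripper_width: 14.5
```

```bash
python3 turn.py 0.03
```

```text
red [ 288.18  179.48 3195.6 ]
clk 21.45 pos [ 493.57 -241.76  149.27] F [[2.72, -1.12, -1.03], [3.6, -2.18, -0.97]] wid 14.5
theta 0.459 r 64.7 Ftang -1.98 Frad -2.13
step 0.5 [4.3e-04 8.7e-04 2.0e-05]
step 1 [8.80e-04 1.74e-03 4.00e-05]
```

Call:
{"fn": "arm_command", "kwargs": {"rows": [{"dx":0.0001,"dy":0.0002,"dz":0,"wx":0,"wy":0,"wz":0,"gripper":1},{"dx":0.0002,"dy":0.0004,"dz":0,"wx":0,"wy":0,"wz":0,"gripper":1},{"dx":0.0003,"dy":0.0006,"dz":0,"wx":0,"wy":0,"wz":0,"gripper":1},{"dx":0.0005,"dy":0.0008,"dz":0,"wx":0,"wy":0,"wz":0,"gripper":1},{"dx":0.0006,"dy":0.001,"dz":0,"wx":0,"wy":0,"wz":0,"gripper":1},{"dx":0.0007,"dy":0.0012,"dz":0,"wx":0,"wy":0,"wz":0,"gripper":1},{"dx":0.0007,"dy":0.0012,"dz":0,"wx":0,"wy":0,"wz":0,"gripper":1},{"dx":0.0007,"dy":0.0012,"dz":0,"wx":0,"wy":0,"wz":0,"gripper":1}]}}

```text
clock: 22.3
position: [492.6, -241.8, 148.7]
ee_rot: [0.508, -0.494, -0.504, -0.494]
contact_force: [5.0, -1.3, -0.9]
gripper_width: 14.1
```

```bash
python3 turn.py 0.03
```

```text
red [ 288.21  179.54 3193.2 ]
clk 22.3 pos [ 492.56 -241.82  148.66] F [[4.99, -1.33, -0.86], [3.15, -1.16, -0.45]] wid 14.1
theta 0.477 r 64.6 Ftang -4.04 Frad -3.06
step 0.5 [4.5e-04 8.6e-04 2.0e-05]
step 1 [9.10e-04 1.72e-03 4.00e-05]
```

Call:
{"fn": "arm_command", "kwargs": {"rows": [{"dx":0.0001,"dy":0.0002,"dz":0,"wx":0,"wy":0,"wz":0,"gripper":1},{"dx":0.0002,"dy":0.0003,"dz":0,"wx":0,"wy":0,"wz":0,"gripper":1},{"dx":0.0003,"dy":0.0005,"dz":0,"wx":0,"wy":0,"wz":0,"gripper":1},{"dx":0.0004,"dy":0.0007,"dz":0,"wx":0,"wy":0,"wz":0,"gripper":1},{"dx":0.0005,"dy":0.0009,"dz":0,"wx":0,"wy":0,"wz":0,"gripper":1},{"dx":0.0006,"dy":0.001,"dz":0,"wx":0,"wy":0,"wz":0,"gripper":1},{"dx":0.0006,"dy":0.001,"dz":0,"wx":0,"wy":0,"wz":0,"gripper":1},{"dx":0.0006,"dy":0.001,"dz":0,"wx":0,"wy":0,"wz":0,"gripper":1}]}}

```text
clock: 23.15
position: [491.7, -241.9, 148.1]
ee_rot: [0.508, -0.494, -0.504, -0.494]
contact_force: [4.9, -1.4, 0.2]
gripper_width: 14.1
```

```bash
python3 turn.py 0.03
```

```text
red [ 288.17  179.59 3178.  ]
clk 23.15 pos [ 491.74 -241.89  148.14] F [[4.87, -1.43, 0.2], [4.4, -1.5, -0.04]] wid 14.1
theta 0.492 r 64.5 Ftang -4.39 Frad -2.13
step 0.5 [4.6e-04 8.6e-04 2.0e-05]
step 1 [9.40e-04 1.71e-03 4.00e-05]
```

Tangential force has risen to about 4.4 N with less movement than commanded, so the stop is near θ≈0.46–0.48. I'll back off to 0.24 and feel for the other stop.

```bash
sed -i 's/^main/if __name__=="__main__": main/; s/if look: d,st=report(1)/if look and len(sys.argv)<3: d,st=report(1)/' turn.py; python3 turn.py -0.25 nolook
```

```text
theta 0.492 r 64.5 Ftang -3.86 Frad -2.12
step 0.5 [-0.00335 -0.0074  -0.00019]
step 1 [-0.00575 -0.01515 -0.00038]
```

Call:
{"fn": "arm_command", "kwargs": {"rows": [{"dx":-0.0009,"dy":-0.0018,"dz":0,"wx":0,"wy":0,"wz":0,"gripper":1},{"dx":-0.0018,"dy":-0.0037,"dz":0,"wx":0,"wy":0,"wz":0,"gripper":1},{"dx":-0.0026,"dy":-0.0056,"dz":0,"wx":0,"wy":0,"wz":0,"gripper":1},{"dx":-0.0034,"dy":-0.0075,"dz":0,"wx":0,"wy":0,"wz":0,"gripper":1},{"dx":-0.0041,"dy":-0.0095,"dz":0,"wx":0,"wy":0,"wz":0,"gripper":1},{"dx":-0.0047,"dy":-0.0115,"dz":0,"wx":0,"wy":0,"wz":0,"gripper":1},{"dx":-0.0053,"dy":-0.0135,"dz":0,"wx":0,"wy":0,"wz":0,"gripper":1},{"dx":-0.0057,"dy":-0.015,"dz":0,"wx":0,"wy":0,"wz":0,"gripper":1}]}}

```text
clock: 24.0
position: [506.8, -241.4, 154.4]
ee_rot: [0.508, -0.493, -0.504, -0.494]
contact_force: [-3.9, 0.5, 4.2]
gripper_width: 14.1
```

```bash
python3 turn.py -0.03
```

```text
red [ 288.09  179.22 3266.4 ]
clk 24.0 pos [ 506.79 -241.36  154.37] F [[-3.88, 0.48, 4.17], [-1.46, -0.54, 4.21]] wid 14.1
theta 0.24 r 64.9 Ftang 2.78 Frad 4.97
step 0.5 [-2.2e-04 -9.5e-04 -2.0e-05]
step 1 [-4.3e-04 -1.9e-03 -5.0e-05]
```

Call:
{"fn": "arm_command", "kwargs": {"rows": [{"dx":-0.0004,"dy":-0.0004,"dz":0,"wx":0,"wy":0,"wz":0,"gripper":1},{"dx":-0.0008,"dy":-0.0008,"dz":0,"wx":0,"wy":0,"wz":0,"gripper":1},{"dx":-0.0011,"dy":-0.0012,"dz":0,"wx":0,"wy":0,"wz":0,"gripper":1},{"dx":-0.0014,"dy":-0.0016,"dz":0,"wx":0,"wy":0,"wz":0,"gripper":1},{"dx":-0.0014,"dy":-0.002,"dz":0,"wx":0,"wy":0,"wz":0,"gripper":1},{"dx":-0.0014,"dy":-0.0022,"dz":0,"wx":0,"wy":0,"wz":0,"gripper":1},{"dx":-0.0014,"dy":-0.0022,"dz":0,"wx":0,"wy":0,"wz":0,"gripper":1},{"dx":-0.0014,"dy":-0.0022,"dz":0,"wx":0,"wy":0,"wz":0,"gripper":1}]}}

```text
clock: 24.85
position: [509.3, -241.0, 155.6]
ee_rot: [0.508, -0.493, -0.504, -0.495]
contact_force: [-0.5, 1.5, -1.2]
gripper_width: 14.2
```

```bash
python3 turn.py -0.03
```

```text
red [ 288.07  178.96 3311.8 ]
clk 24.85 pos [ 509.29 -241.05  155.6 ] F [[-0.48, 1.46, -1.17], [-1.11, 3.19, 0.22]] wid 14.2
theta 0.198 r 65.6 Ftang 0.7 Frad -1.05
step 0.5 [-1.8e-04 -9.6e-04 -2.0e-05]
step 1 [-3.50e-04 -1.92e-03 -5.00e-05]
```

Call:
{"fn": "arm_command", "kwargs": {"rows": [{"dx":-0.0001,"dy":-0.0004,"dz":0,"wx":0,"wy":0,"wz":0,"gripper":1},{"dx":-0.0001,"dy":-0.0008,"dz":0,"wx":0,"wy":0,"wz":0,"gripper":1},{"dx":-0.0002,"dy":-0.0012,"dz":0,"wx":0,"wy":0,"wz":0,"gripper":1},{"dx":-0.0003,"dy":-0.0016,"dz":0.0002,"wx":0,"wy":0,"wz":0,"gripper":1},{"dx":-0.0003,"dy":-0.0018,"dz":0.0002,"wx":0,"wy":0,"wz":0,"gripper":1},{"dx":-0.0003,"dy":-0.0019,"dz":0.0002,"wx":0,"wy":0,"wz":0,"gripper":1},{"dx":-0.0003,"dy":-0.0019,"dz":0.0002,"wx":0,"wy":0,"wz":0,"gripper":1},{"dx":-0.0003,"dy":-0.0019,"dz":0.0002,"wx":0,"wy":0,"wz":0,"gripper":1}]}}

```text
clock: 25.7
position: [511.1, -240.9, 156.0]
ee_rot: [0.508, -0.493, -0.504, -0.494]
contact_force: [-2.5, -0.1, 1.5]
gripper_width: 14.1
```

```bash
python3 turn.py -0.03
```

```text
red [ 288.05  178.8  3335.2 ]
clk 25.7 pos [ 511.06 -240.92  156.  ] F [[-2.53, -0.12, 1.5], [-3.19, 0.35, 1.65]] wid 14.1
theta 0.17 r 65.7 Ftang 2.24 Frad 1.91
step 0.5 [-1.5e-04 -9.6e-04 -2.0e-05]
step 1 [-2.90e-04 -1.93e-03 -5.00e-05]
```

Call:
{"fn": "arm_command", "kwargs": {"rows": [{"dx":-0.0001,"dy":-0.0003,"dz":0,"wx":0,"wy":0,"wz":0,"gripper":1},{"dx":-0.0002,"dy":-0.0006,"dz":0,"wx":0,"wy":0,"wz":0,"gripper":1},{"dx":-0.0003,"dy":-0.0009,"dz":0,"wx":0,"wy":0,"wz":0,"gripper":1},{"dx":-0.0004,"dy":-0.0012,"dz":0,"wx":0,"wy":0,"wz":0,"gripper":1},{"dx":-0.0004,"dy":-0.0014,"dz":0,"wx":0,"wy":0,"wz":0,"gripper":1},{"dx":-0.0004,"dy":-0.0014,"dz":0,"wx":0,"wy":0,"wz":0,"gripper":1},{"dx":-0.0004,"dy":-0.0014,"dz":0,"wx":0,"wy":0,"wz":0,"gripper":1},{"dx":-0.0004,"dy":-0.0014,"dz":0,"wx":0,"wy":0,"wz":0,"gripper":1}]}}

```text
clock: 26.55
position: [512.3, -240.8, 156.3]
ee_rot: [0.508, -0.493, -0.504, -0.494]
contact_force: [-3.7, 0.1, 0.4]
gripper_width: 14.1
```

```bash
python3 turn.py -0.03
```

```text
red [ 288.07  178.73 3362.6 ]
clk 26.55 pos [ 512.3  -240.85  156.32] F [[-3.66, 0.1, 0.44], [-3.96, 0.05, 0.85]] wid 14.1
theta 0.151 r 65.8 Ftang 3.55 Frad 0.98
step 0.5 [-1.4e-04 -9.7e-04 -2.0e-05]
step 1 [-2.60e-04 -1.93e-03 -5.00e-05]
```

Both sides now give about 3.7–4 N, at θ≈0.15 and θ≈0.48. That's 0.33 rad apart, which fits the stated play, so I'll go to the middle at θ≈0.317.

```bash
python3 turn.py 0.166 nolook
```

```text
theta 0.151 r 65.7 Ftang 3.78 Frad 1.43
step 0.5 [0.00101 0.0053  0.00013]
step 1 [0.00245 0.01049 0.00026]
```

Call:
{"fn": "arm_command", "kwargs": {"rows": [{"dx":0.0003,"dy":0.002,"dz":0,"wx":0,"wy":0,"wz":0,"gripper":1},{"dx":0.0007,"dy":0.004,"dz":0,"wx":0,"wy":0,"wz":0,"gripper":1},{"dx":0.0012,"dy":0.006,"dz":0,"wx":0,"wy":0,"wz":0,"gripper":1},{"dx":0.0018,"dy":0.008,"dz":0,"wx":0,"wy":0,"wz":0,"gripper":1},{"dx":0.0022,"dy":0.0095,"dz":0,"wx":0,"wy":0,"wz":0,"gripper":1},{"dx":0.0025,"dy":0.0105,"dz":0,"wx":0,"wy":0,"wz":0,"gripper":1},{"dx":0.0025,"dy":0.0105,"dz":0,"wx":0,"wy":0,"wz":0,"gripper":1},{"dx":0.0025,"dy":0.0105,"dz":0,"wx":0,"wy":0,"wz":0,"gripper":1}]}}

```text
clock: 27.4
position: [501.9, -241.2, 153.6]
ee_rot: [0.508, -0.493, -0.504, -0.494]
contact_force: [1.8, -1.3, -1.8]
gripper_width: 13.9
```

```bash
python3 turn.py 0.01
```

```text
red [ 288.11  177.93 3357.8 ]
clk 27.4 pos [ 501.88 -241.22  153.61] F [[1.83, -1.33, -1.75], [2.91, -0.5, -2.97]] wid 13.9
theta 0.315 r 65.5 Ftang -1.2 Frad -2.23
step 0.5 [1.0e-04 3.1e-04 1.0e-05]
step 1 [2.0e-04 6.2e-04 2.0e-05]
```

The red v is down to 177.93, so I need to see whether the pin rose or just leans.

```bash
python3 - <<'E'
from h import *
d=get_image("scene");i=d["img"];np.save("s27.npy",i);a=np.load("s18.npy");b=np.load("s16.npy")
cv2.imwrite("pics/cmp3.png",cv2.resize(np.hstack([b[165:205,270:310],a[165:205,270:310],i[165:205,270:310]])[:,:,::-1],None,fx=6.5,fy=9,interpolation=cv2.INTER_CUBIC))
for im in (b,a,i):
    print([int(x) for x in im[165:200,288,0].astype(int)-im[165:200,288,1]], )
d=get_image("top");cv2.imwrite("pics/top27.png",cv2.resize(d["img"][175:240,320:420,::-1],None,fx=7,fy=7,interpolation=cv2.INTER_CUBIC))
E
```

```text
[3, 3, 3, 4, 3, 2, 7, 41, 64, 62, 63, 65, 66, 61, 60, 59, 59, 59, 59, 59, 39, 8, 0, 1, 1, 1, 1, 2, 1, 1, 1, 2, 1, 1, 1]
[2, 2, 3, 3, 4, 3, 2, 8, 41, 63, 61, 61, 65, 66, 60, 58, 58, 59, 58, 60, 57, 41, 13, 0, 0, 1, 1, 2, 1, 1, 1, 2, 1, 1, 2]
[3, 2, 4, 3, 3, 8, 36, 56, 58, 61, 66, 63, 62, 62, 62, 62, 61, 61, 62, 55, 24, 0, -1, -1, 1, 1, 0, 2, 1, 2, 2, 3, 1, 1, 1]
```

View pics/cmp3.png

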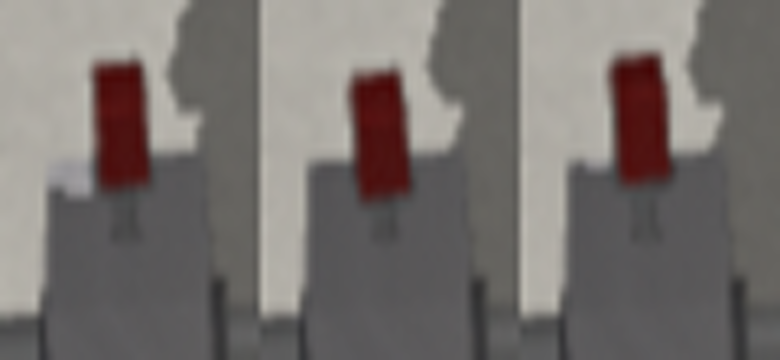

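View pics/top27.png

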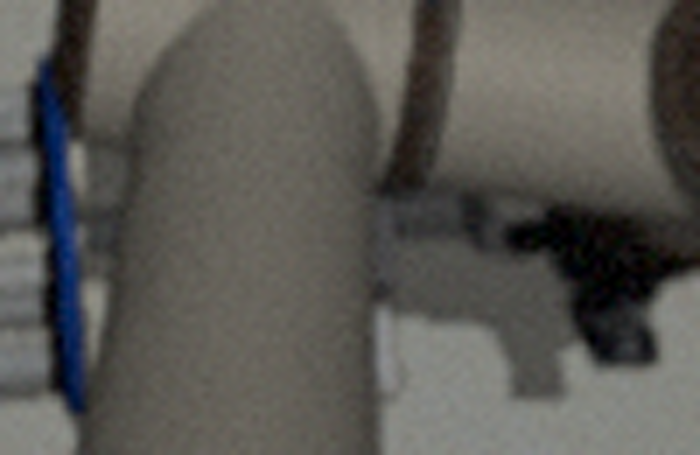

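```bash
cat > fit.py <<'E'
from h import *
d=None
def redmask(im): 
    s=im.astype(float);return np.clip((s[:,:,0]-s[:,:,1]-5)/52.,0,1)
knob=np.array([[sx*12,sy*12,zz] for sx in(-1,1) for sy in(-1,1) for zz in (3,41)],float)
def render(p,d,T,box,S=8,yaw=np.radians(31)):
    h,lx,ly,yaw=p   # collar height above plate, lean x,y (knob offset direction), pivot at bore mid-depth
    ax=np.array([lx,ly,1.]);ax/=np.linalg.norm(ax)
    rot=R.align_vectors([ax],[[0,0,1.]])[0].as_matrix()@R.from_euler('z',yaw).as_matrix()
    c0=np.array([bx,by,163-15.])
    P=(knob+[0,0,h+15])@rot.T+c0
    q=proj(P,d,T);x0,y0,x1,y1=box
    q=(q+.5-[x0,y0])*S
    o=np.zeros(((y1-y0)*S,(x1-x0)*S),np.uint8);cv2.fillConvexPoly(o,cv2.convexHull((q*16).round().astype(np.int32)[:,None]),255,cv2.LINE_AA,4)
    return cv2.GaussianBlur(cv2.resize(o,(x1-x0,y1-y0),interpolation=cv2.INTER_AREA).astype(float)/255,(0,0),0.6)
bx,by=519.6,-125.6
if __name__=="__main__":
    import sys
    from scipy.optimize import minimize
    d=get_image("scene");T=extr(d);box=(270,155,310,205)
    ims={n:np.load(n+".npy") for n in sys.argv[1:]}; 
    for n,im in ims.items():
        m=redmask(im)[box[1]:box[3],box[0]:box[2]];best=None
        for h in (22,27):
          for lx in (-.05,.05):
            f=lambda p:((render((h,p[0],p[1],p[2]),d,T,box)-m)**2).sum()
            s=minimize(f,[lx,0,.3],method="Nelder-Mead",options=dict(initial_simplex=[[lx,0,.3],[lx+.03,0,.3],[lx,.03,.3],[lx,0,.5]],maxiter=150))
            print(n,h,s.x.round(3),round(s.fun,2))
E
python3 fit.py s8 s16 s18 s27
```

```text
s8 22 [-0.012  0.007  0.111] 10.46
s8 22 [-0.011  0.01   0.109] 10.49
s8 27 [0.088 0.018 0.111] 10.27
s8 27 [0.088 0.019 0.11 ] 10.24
s16 22 [-0.008  0.     0.123] 11.63
s16 22 [0.018 0.007 0.118] 11.32
s16 27 [0.11  0.02  0.121] 10.92
s16 27 [0.108 0.018 0.115] 10.88
s18 22 [0.099 0.001 0.153] 9.35
s18 22 [0.091 0.003 0.146] 9.46
s18 27 [0.181 0.015 0.142] 8.63
s18 27 [0.184 0.015 0.151] 8.58
s27 22 [-0.027  0.001  0.138] 9.61
s27 22 [-0.047 -0.003  0.142] 9.53
s27 27 [0.069 0.012 0.137] 9.57
s27 27 [0.07  0.011 0.144] 9.55
```

The pin was leaning +x, was pushed upright at θ≈0.15 (v≈178.75), and has now toppled to lean −x. The reading fits dropped but leaning. By symmetry, the forward angle where it becomes upright again (v≈178.8) gives the centre, so I'll go forward and watch for it.

Call:
{"fn": "arm_command", "kwargs": {"rows": [{"dx":0.0005,"dy":0.0008,"dz":0,"wx":0,"wy":0,"wz":0,"gripper":1},{"dx":0.0008,"dy":0.0016,"dz":0,"wx":0,"wy":0,"wz":0,"gripper":1},{"dx":0.0011,"dy":0.0024,"dz":0,"wx":0,"wy":0,"wz":0,"gripper":1},{"dx":0.0014,"dy":0.0032,"dz":0,"wx":0,"wy":0,"wz":0,"gripper":1},{"dx":0.0017,"dy":0.004,"dz":0,"wx":0,"wy":0,"wz":0,"gripper":1},{"dx":0.002,"dy":0.0046,"dz":0,"wx":0,"wy":0,"wz":0,"gripper":1},{"dx":0.0021,"dy":0.0048,"dz":0,"wx":0,"wy":0,"wz":0,"gripper":1},{"dx":0.0021,"dy":0.0048,"dz":0,"wx":0,"wy":0,"wz":0,"gripper":1}]}}

```text
clock: 28.4
position: [497.1, -241.4, 151.5]
ee_rot: [0.508, -0.494, -0.504, -0.494]
contact_force: [3.0, -1.9, -3.8]
gripper_width: 13.9
```

```bash
python3 turn.py 0.03
```

```text
red [ 288.08  178.34 3319.2 ]
clk 28.4 pos [ 497.13 -241.39  151.54] F [[3.02, -1.85, -3.83], [3.21, -2.42, -2.14]] wid 13.9
theta 0.394 r 65.3 Ftang -1.32 Frad -4.7
step 0.5 [3.8e-04 9.0e-04 2.0e-05]
step 1 [7.70e-04 1.79e-03 5.00e-05]
```

Call:
{"fn": "arm_command", "kwargs": {"rows": [{"dx":0.0005,"dy":0.0005,"dz":0,"wx":0,"wy":0,"wz":0,"gripper":1},{"dx":0.0009,"dy":0.001,"dz":0,"wx":0,"wy":0,"wz":0,"gripper":1},{"dx":0.0012,"dy":0.0014,"dz":0,"wx":0,"wy":0,"wz":0,"gripper":1},{"dx":0.0014,"dy":0.0018,"dz":0,"wx":0,"wy":0,"wz":0,"gripper":1},{"dx":0.0016,"dy":0.0021,"dz":0,"wx":0,"wy":0,"wz":0,"gripper":1},{"dx":0.0017,"dy":0.0022,"dz":0,"wx":0,"wy":0,"wz":0,"gripper":1},{"dx":0.0017,"dy":0.0022,"dz":0,"wx":0,"wy":0,"wz":0,"gripper":1},{"dx":0.0017,"dy":0.0022,"dz":0,"wx":0,"wy":0,"wz":0,"gripper":1}]}}

```text
clock: 29.25
position: [494.9, -241.6, 150.0]
ee_rot: [0.508, -0.494, -0.504, -0.494]
contact_force: [1.7, -3.0, -0.3]
gripper_width: 14.1
```

```bash
python3 turn.py 0.03
```

```text
red [ 288.04  178.55 3258.4 ]
clk 29.25 pos [ 494.93 -241.64  150.02] F [[1.67, -3.04, -0.28], [2.0, -2.91, -0.28]] wid 14.1
theta 0.435 r 64.7 Ftang -1.4 Frad -0.96
step 0.5 [4.1e-04 8.8e-04 2.0e-05]
step 1 [8.40e-04 1.76e-03 5.00e-05]
```

The lean mirrors perfectly: 0.24↔0.394 and 0.198↔0.435 both average θ=0.317. That's the centre, so I'm returning there.

```bash
python3 turn.py -0.118 nolook
```

```text
theta 0.435 r 64.7 Ftang -1.69 Frad -1.09
step 0.5 [-1.50e-03 -3.53e-03 -9.00e-05]
step 1 [-0.00278 -0.00714 -0.00018]
```

Call:
{"fn": "arm_command", "kwargs": {"rows": [{"dx":-0.0006,"dy":-0.0014,"dz":0,"wx":0,"wy":0,"wz":0,"gripper":1},{"dx":-0.0013,"dy":-0.003,"dz":0,"wx":0,"wy":0,"wz":0,"gripper":1},{"dx":-0.0019,"dy":-0.0045,"dz":0,"wx":0,"wy":0,"wz":0,"gripper":1},{"dx":-0.0025,"dy":-0.006,"dz":0,"wx":0,"wy":0,"wz":0,"gripper":1},{"dx":-0.0028,"dy":-0.0071,"dz":0,"wx":0,"wy":0,"wz":0,"gripper":1},{"dx":-0.0028,"dy":-0.0071,"dz":0,"wx":0,"wy":0,"wz":0,"gripper":1},{"dx":-0.0028,"dy":-0.0071,"dz":0,"wx":0,"wy":0,"wz":0,"gripper":1},{"dx":-0.0028,"dy":-0.0071,"dz":0,"wx":0,"wy":0,"wz":0,"gripper":1}]}}

```text
clock: 30.1
position: [502.0, -241.4, 153.0]
ee_rot: [0.508, -0.494, -0.504, -0.494]
contact_force: [-1.9, -2.0, 1.3]
gripper_width: 14.0
```

```bash
python3 turn.py 0.01
```

```text
red [ 287.71  178.56 3262.4 ]
clk 30.1 pos [ 502.05 -241.42  153.03] F [[-1.87, -2.0, 1.3], [-1.12, -1.37, 2.25]] wid 14.0
theta 0.316 r 64.9 Ftang 1.37 Frad 1.82
step 0.5 [1.0e-04 3.1e-04 1.0e-05]
step 1 [2.0e-04 6.2e-04 2.0e-05]
```

Call:
{"fn": "arm_command", "kwargs": {"rows": [{"dx":0,"dy":0,"dz":0,"wx":0,"wy":0,"wz":0,"gripper":0.5},{"dx":0,"dy":0,"dz":0,"wx":0,"wy":0,"wz":0,"gripper":0.3},{"dx":0,"dy":0,"dz":0,"wx":0,"wy":0,"wz":0,"gripper":0},{"dx":0,"dy":0,"dz":0,"wx":0,"wy":0,"wz":0,"gripper":-0.3},{"dx":0,"dy":0,"dz":0,"wx":0,"wy":0,"wz":0,"gripper":-0.3},{"dx":-0.03,"dy":0,"dz":0,"wx":0,"wy":0,"wz":0,"gripper":-0.3},{"dx":-0.075,"dy":0,"dz":0,"wx":0,"wy":0,"wz":0,"gripper":-0.3},{"dx":-0.12,"dy":0,"dz":0,"wx":0,"wy":0,"wz":0,"gripper":-0.3}]}}

```text
clock: 30.95
position: [501.0, -240.9, 274.0]
ee_rot: [0.508, -0.494, -0.504, -0.494]
contact_force: [1.7, -0.2, -0.3]
gripper_width: 55.8
```

```bash
python3 - <<'E'
from h import *
delta([519.9,-175,288],Rtool(np.radians(181.3)))
delta([519.9,-126,288],Rtool(np.radians(181.3)))
E
```

```text
d [-0.0142 -0.0205  0.0654] w [ 0.09 -0.17  0.18] clk 30.95 F [ 1.73 -0.24 -0.26] wid 55.8
d [-0.0143 -0.0217  0.1144] w [ 0.09 -0.17  0.18] clk 30.95 F [ 1.73 -0.24 -0.26] wid 55.8
```

Call:
{"fn": "arm_command", "kwargs": {"rows": [{"dx":-0.014,"dy":-0.004,"dz":0.02,"wx":0,"wy":-0.2,"wz":0.2,"gripper":-0.3},{"dx":-0.014,"dy":-0.009,"dz":0.045,"wx":0,"wy":-0.2,"wz":0.2,"gripper":0},{"dx":-0.014,"dy":-0.014,"dz":0.07,"wx":0,"wy":-0.2,"wz":0.2,"gripper":1},{"dx":-0.014,"dy":-0.018,"dz":0.095,"wx":0,"wy":-0.2,"wz":0.2,"gripper":1},{"dx":-0.014,"dy":-0.022,"dz":0.1145,"wx":0,"wy":-0.2,"wz":0.2,"gripper":1},{"dx":-0.014,"dy":-0.022,"dz":0.1145,"wx":0,"wy":-0.2,"wz":0.2,"gripper":1},{"dx":-0.014,"dy":-0.022,"dz":0.1145,"wx":0,"wy":-0.2,"wz":0.2,"gripper":1},{"dx":-0.014,"dy":-0.022,"dz":0.1145,"wx":0,"wy":-0.2,"wz":0.2,"gripper":1}]}}

```text
clock: 31.75
position: [520.1, -126.4, 287.7]
ee_rot: [-0.506, 0.494, 0.506, 0.494]
contact_force: [0.4, 0.3, -0.7]
gripper_width: 0.1
```

```bash
python3 w.py w10; python3 red.py; python3 - <<'E'
from h import *
d=get_image("scene");np.save("s32.npy",d["img"]);cv2.imwrite("pics/scene32.png",cv2.resize(d["img"][140:250,230:350,::-1],None,fx=5,fy=5,interpolation=cv2.INTER_CUBIC))
E
```

```text
[ 520.1 -126.4  287.7] -178.65 [ 0.06  0.2  -0.12 -0.   -1.26 -0.04] 0.002
red [ 287.83  178.58 3168.4 ]
red [ 287.83  178.57 3176.2 ]
clk 31.8 pos [ 520.07 -126.55  287.62] F [[-0.79, -0.22, -0.09], [-1.31, -0.23, 0.08], [-0.31, -1.01, -0.09]] wid -0.1
```

View pics/w10.png

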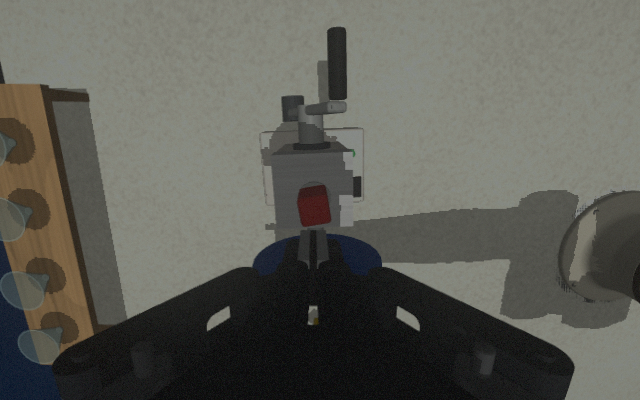

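View pics/scene32.png

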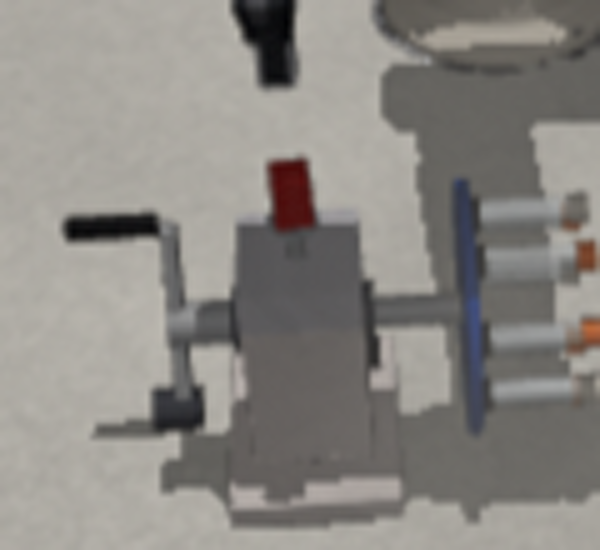

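```bash
python3 - <<'E'
from h import *
d=get_image("wrist");z=np.load("w10.npz");T=z["T"]
i=np.clip((z["img"][165:275,260:370].astype(float)-10)*1.8,0,255).astype(np.uint8)[:,:,::-1]
cv2.imwrite("pics/w10e.png",cv2.resize(i,None,fx=5.4,fy=5.4,interpolation=cv2.INTER_CUBIC))
a=np.load("w8.npz");i=np.clip((a["img"][165:275,260:370].astype(float)-10)*1.8,0,255).astype(np.uint8)[:,:,::-1]
cv2.imwrite("pics/w8e.png",cv2.resize(i,None,fx=5.4,fy=5.4,interpolation=cv2.INTER_CUBIC))
E
```

```text
(no output)
```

View pics/w10e.png

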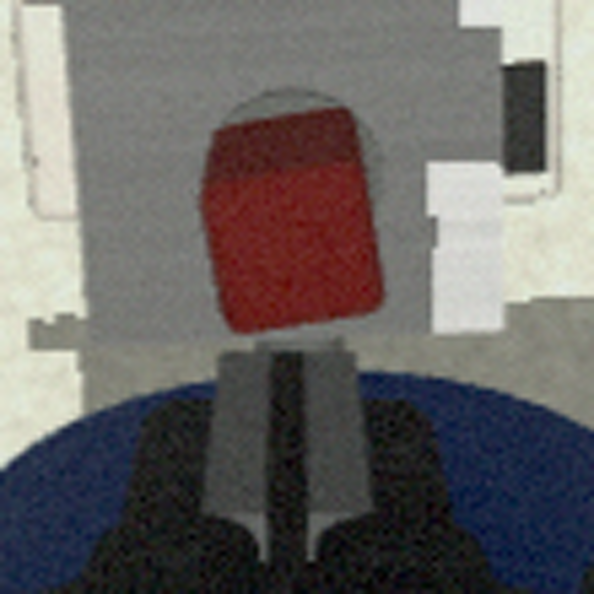

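View pics/w8e.png

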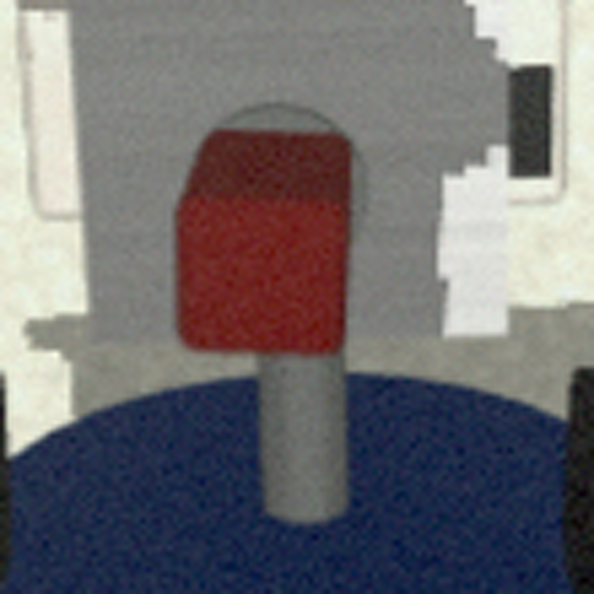

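```bash
python3 - <<'E'
from h import *
d=get_image("wrist");z=np.load("w10.npz");T=z["T"]
k=atz((295/5.4+260,243/5.4+165),d,T,226);print(k.round(1))
print("collar near", atz((290/5.4+260,88/5.4+165),d,T,188).round(1))
delta([k[0]*.7+519.7*.3,k[1]*.7-125.7*.3,235],Rtool(np.radians(181.3)))
E
```

```text
[ 518.6 -126.2  226. ]
collar near [ 519.5 -140.5  188. ]
d [0.0526 0.0011 0.0003] w [ 0.04  0.03 -0.03] clk 32.05 F [-0.07  0.21 -0.04] wid -0.1
```

The knob top is at about (518.6, −126.2), nearly straight above the bore. With fingers shut, I'll go down to just above the knob, then press slowly.

Call:
{"fn": "arm_command", "kwargs": {"rows": [{"dx":0.012,"dy":0.001,"dz":0.0003,"wx":0,"wy":0,"wz":0,"gripper":1},{"dx":0.025,"dy":0.001,"dz":0.0003,"wx":0,"wy":0,"wz":0,"gripper":1},{"dx":0.037,"dy":0.001,"dz":0.0003,"wx":0,"wy":0,"wz":0,"gripper":1},{"dx":0.046,"dy":0.001,"dz":0.0003,"wx":0,"wy":0,"wz":0,"gripper":1},{"dx":0.052,"dy":0.001,"dz":0.0003,"wx":0,"wy":0,"wz":0,"gripper":1},{"dx":0.055,"dy":0.001,"dz":0.0003,"wx":0,"wy":0,"wz":0,"gripper":1},{"dx":0.056,"dy":0.001,"dz":0.0003,"wx":0,"wy":0,"wz":0,"gripper":1},{"dx":0.056,"dy":0.001,"dz":0.0003,"wx":0,"wy":0,"wz":0,"gripper":1}]}}

```text
clock: 32.85
position: [519.3, -126.1, 231.9]
ee_rot: [-0.506, 0.494, 0.506, 0.494]
contact_force: [0.5, 0.3, 0.3]
gripper_width: -0.3
```

Call:
{"fn": "arm_command", "kwargs": {"rows": [{"dx":0.001,"dy":0,"dz":0,"wx":0,"wy":0,"wz":0,"gripper":1},{"dx":0.002,"dy":0,"dz":0,"wx":0,"wy":0,"wz":0,"gripper":1},{"dx":0.003,"dy":0,"dz":0,"wx":0,"wy":0,"wz":0,"gripper":1},{"dx":0.004,"dy":0,"dz":0,"wx":0,"wy":0,"wz":0,"gripper":1},{"dx":0.005,"dy":0,"dz":0,"wx":0,"wy":0,"wz":0,"gripper":1},{"dx":0.006,"dy":0,"dz":0,"wx":0,"wy":0,"wz":0,"gripper":1},{"dx":0.006,"dy":0,"dz":0,"wx":0,"wy":0,"wz":0,"gripper":1},{"dx":0.006,"dy":0,"dz":0,"wx":0,"wy":0,"wz":0,"gripper":1}]}}

```text
clock: 33.65
position: [519.4, -126.1, 226.1]
ee_rot: [0.506, -0.494, -0.506, -0.494]
contact_force: [-0.3, -0.0, 1.4]
gripper_width: 0.1
```

```bash
python3 red.py
```

```text
red [ 287.99  179.99 2453.  ]
red [ 287.98  180.   2476.6 ]
clk 33.65 pos [ 519.45 -126.09  226.11] F [[-0.26, -0.01, 1.41], [-0.19, 0.73, 1.59], [0.17, -0.17, 1.47]] wid 0.1
```

Contact at z=226.1, exactly where a dropped pin's knob should be. Now pushing slowly.

Call:
{"fn": "arm_command", "kwargs": {"rows": [{"dx":0.0006,"dy":0,"dz":0,"wx":0,"wy":0,"wz":0,"gripper":1},{"dx":0.0012,"dy":0,"dz":0,"wx":0,"wy":0,"wz":0,"gripper":1},{"dx":0.0018,"dy":0,"dz":0,"wx":0,"wy":0,"wz":0,"gripper":1},{"dx":0.0024,"dy":0,"dz":0,"wx":0,"wy":0,"wz":0,"gripper":1},{"dx":0.003,"dy":0,"dz":0,"wx":0,"wy":0,"wz":0,"gripper":1},{"dx":0.0035,"dy":0,"dz":0,"wx":0,"wy":0,"wz":0,"gripper":1},{"dx":0.004,"dy":0,"dz":0,"wx":0,"wy":0,"wz":0,"gripper":1},{"dx":0.004,"dy":0,"dz":0,"wx":0,"wy":0,"wz":0,"gripper":1}]}}

```text
clock: 34.55
position: [519.8, -126.1, 222.6]
ee_rot: [0.506, -0.494, -0.506, -0.494]
contact_force: [-0.2, 0.3, 5.0]
gripper_width: 0.2
```

```bash
python3 red.py
```

```text
red [ 288.06  180.98 2423.4 ]
red [ 288.08  180.97 2440.2 ]
clk 34.55 pos [ 519.75 -126.14  222.58] F [[-0.22, 0.31, 5.02], [0.18, -0.28, 5.61], [-0.31, -0.14, 4.87]] wid 0.2
```

The pin yields at 5 N. Continuing.

Call:
{"fn": "arm_command", "kwargs": {"rows": [{"dx":0.001,"dy":0,"dz":0,"wx":0,"wy":0,"wz":0,"gripper":1},{"dx":0.002,"dy":0,"dz":0,"wx":0,"wy":0,"wz":0,"gripper":1},{"dx":0.003,"dy":0,"dz":0,"wx":0,"wy":0,"wz":0,"gripper":1},{"dx":0.004,"dy":0,"dz":0,"wx":0,"wy":0,"wz":0,"gripper":1},{"dx":0.005,"dy":0,"dz":0,"wx":0,"wy":0,"wz":0,"gripper":1},{"dx":0.0055,"dy":0,"dz":0,"wx":0,"wy":0,"wz":0,"gripper":1},{"dx":0.006,"dy":0,"dz":0,"wx":0,"wy":0,"wz":0,"gripper":1},{"dx":0.006,"dy":0,"dz":0,"wx":0,"wy":0,"wz":0,"gripper":1}]}}

```text
clock: 35.45
position: [519.7, -126.1, 216.5]
ee_rot: [0.506, -0.494, -0.506, -0.494]
contact_force: [0.1, -0.3, 5.1]
gripper_width: -0.1
```

```bash
python3 red.py
```

```text
red [ 288.2   182.49 2522.2 ]
red [ 288.21  182.47 2527.6 ]
clk 35.45 pos [ 519.68 -126.13  216.47] F [[0.09, -0.26, 5.12], [0.15, -0.23, 5.24], [-1.52, 0.06, 4.95]] wid -0.1
```

Call:
{"fn": "arm_command", "kwargs": {"rows": [{"dx":0.001,"dy":0,"dz":0,"wx":0,"wy":0,"wz":0,"gripper":1},{"dx":0.002,"dy":0,"dz":0,"wx":0,"wy":0,"wz":0,"gripper":1},{"dx":0.003,"dy":0,"dz":0,"wx":0,"wy":0,"wz":0,"gripper":1},{"dx":0.004,"dy":0,"dz":0,"wx":0,"wy":0,"wz":0,"gripper":1},{"dx":0.005,"dy":0,"dz":0,"wx":0,"wy":0,"wz":0,"gripper":1},{"dx":0.0055,"dy":0,"dz":0,"wx":0,"wy":0,"wz":0,"gripper":1},{"dx":0.006,"dy":0,"dz":0,"wx":0,"wy":0,"wz":0,"gripper":1},{"dx":0.006,"dy":0,"dz":0,"wx":0,"wy":0,"wz":0,"gripper":1}]}}

```text
clock: 36.35
position: [519.7, -126.1, 210.4]
ee_rot: [0.506, -0.494, -0.506, -0.494]
contact_force: [-0.3, -0.1, 4.7]
gripper_width: 0.0
```

```bash
python3 red.py
```

```text
red [ 288.36  184.05 2492.  ]
red [ 288.36  184.06 2484.4 ]
clk 36.35 pos [ 519.65 -126.12  210.44] F [[-0.29, -0.11, 4.72], [-0.8, 0.31, 5.79], [0.24, -0.18, 4.94]] wid 0.0
```

Call:
{"fn": "arm_command", "kwargs": {"rows": [{"dx":0.001,"dy":0,"dz":0,"wx":0,"wy":0,"wz":0,"gripper":1},{"dx":0.002,"dy":0,"dz":0,"wx":0,"wy":0,"wz":0,"gripper":1},{"dx":0.0028,"dy":0,"dz":0,"wx":0,"wy":0,"wz":0,"gripper":1},{"dx":0.0035,"dy":0,"dz":0,"wx":0,"wy":0,"wz":0,"gripper":1},{"dx":0.004,"dy":0,"dz":0,"wx":0,"wy":0,"wz":0,"gripper":1},{"dx":0.0045,"dy":0,"dz":0,"wx":0,"wy":0,"wz":0,"gripper":1},{"dx":0.005,"dy":0,"dz":0,"wx":0,"wy":0,"wz":0,"gripper":1},{"dx":0.005,"dy":0,"dz":0,"wx":0,"wy":0,"wz":0,"gripper":1}]}}

```text
clock: 37.25
position: [519.6, -126.1, 205.4]
ee_rot: [0.506, -0.494, -0.506, -0.494]
contact_force: [-1.0, -0.3, 5.8]
gripper_width: -0.2
```

Call:
{"fn": "arm_command", "kwargs": {"rows": [{"dx":0.0003,"dy":0,"dz":0,"wx":0,"wy":0,"wz":0,"gripper":1},{"dx":0.0006,"dy":0,"dz":0,"wx":0,"wy":0,"wz":0,"gripper":1},{"dx":0.0009,"dy":0,"dz":0,"wx":0,"wy":0,"wz":0,"gripper":1},{"dx":0.0012,"dy":0,"dz":0,"wx":0,"wy":0,"wz":0,"gripper":1},{"dx":0.0014,"dy":0,"dz":0,"wx":0,"wy":0,"wz":0,"gripper":1},{"dx":0.0016,"dy":0,"dz":0,"wx":0,"wy":0,"wz":0,"gripper":1},{"dx":0.0016,"dy":0,"dz":0,"wx":0,"wy":0,"wz":0,"gripper":1},{"dx":0.0016,"dy":0,"dz":0,"wx":0,"wy":0,"wz":0,"gripper":1}]}}

```text
clock: 38.05
position: [519.6, -126.1, 204.2]
ee_rot: [0.506, -0.494, -0.506, -0.494]
contact_force: [-1.5, -0.1, 6.3]
gripper_width: -0.2
```

```bash
python3 red.py
```

```text
red [ 288.53  185.68 2421.8 ]
red [ 288.53  185.69 2423.  ]
clk 38.05 pos [ 519.64 -126.15  204.17] F [[-1.48, -0.14, 6.26], [-1.18, 0.43, 7.06], [-1.35, 0.24, 5.8]] wid -0.2
```

Call:
{"fn": "arm_command", "kwargs": {"rows": [{"dx":0.0003,"dy":0,"dz":0,"wx":0,"wy":0,"wz":0,"gripper":1},{"dx":0.0006,"dy":0,"dz":0,"wx":0,"wy":0,"wz":0,"gripper":1},{"dx":0.0009,"dy":0,"dz":0,"wx":0,"wy":0,"wz":0,"gripper":1},{"dx":0.0012,"dy":0,"dz":0,"wx":0,"wy":0,"wz":0,"gripper":1},{"dx":0.0014,"dy":0,"dz":0,"wx":0,"wy":0,"wz":0,"gripper":1},{"dx":0.0014,"dy":0,"dz":0,"wx":0,"wy":0,"wz":0,"gripper":1},{"dx":0.0014,"dy":0,"dz":0,"wx":0,"wy":0,"wz":0,"gripper":1},{"dx":0.0014,"dy":0,"dz":0,"wx":0,"wy":0,"wz":0,"gripper":1}]}}

```text
clock: 38.95
position: [519.7, -126.2, 204.1]
ee_rot: [0.507, -0.493, -0.505, -0.494]
contact_force: [-3.0, 0.8, 10.7]
gripper_width: -0.1
```

```bash
python3 red.py
```

```text
red [ 288.51  185.69 2425.4 ]
red [ 288.51  185.69 2419.2 ]
clk 38.95 pos [ 519.72 -126.22  204.13] F [[-2.96, 0.76, 10.73], [-1.83, 0.62, 10.1], [-2.74, 1.86, 10.71]] wid -0.1
```

It's firm at z=204.1: exactly 22 mm of travel, 10.7 N, no further movement. Retreating.

Call:
{"fn": "arm_command", "kwargs": {"rows": [{"dx":-0.005,"dy":0,"dz":0,"wx":0,"wy":0,"wz":0,"gripper":1},{"dx":-0.02,"dy":0,"dz":0,"wx":0,"wy":0,"wz":0,"gripper":1},{"dx":-0.05,"dy":0,"dz":0,"wx":0,"wy":0,"wz":0,"gripper":1},{"dx":-0.09,"dy":0,"dz":0,"wx":0,"wy":0,"wz":0,"gripper":1},{"dx":-0.13,"dy":0,"dz":0,"wx":0,"wy":0,"wz":0,"gripper":1},{"dx":-0.13,"dy":0,"dz":0,"wx":0,"wy":0,"wz":0,"gripper":1},{"dx":-0.13,"dy":0,"dz":0,"wx":0,"wy":0,"wz":0,"gripper":1},{"dx":-0.13,"dy":0,"dz":0,"wx":0,"wy":0,"wz":0,"gripper":1}]}}

```text
clock: 39.85
position: [518.5, -125.9, 332.1]
ee_rot: [-0.505, 0.494, 0.507, 0.494]
contact_force: [0.5, -1.1, -0.5]
gripper_width: -0.4
```

```bash
python3 red.py; python3 - <<'E'
from h import *
d=get_image("scene");np.save("s40.npy",d["img"]);cv2.imwrite("pics/scene40.png",cv2.resize(d["img"][130:260,230:450,::-1],None,fx=3.6,fy=3.6,interpolation=cv2.INTER_CUBIC))
E
python3 w.py w11
```

```text
red [ 288.39  184.36 3037.4 ]
red [ 288.4   184.37 3036.6 ]
clk 39.85 pos [ 518.54 -125.89  332.07] F [[0.49, -1.07, -0.54], [0.02, -0.52, -0.82], [0.1, -0.21, -0.43]] wid -0.4
[ 518.9 -126.1  332.5] -178.62 [ 0.07  0.17 -0.03  0.   -1.36 -0.04] 0.008
```

View pics/scene40.png

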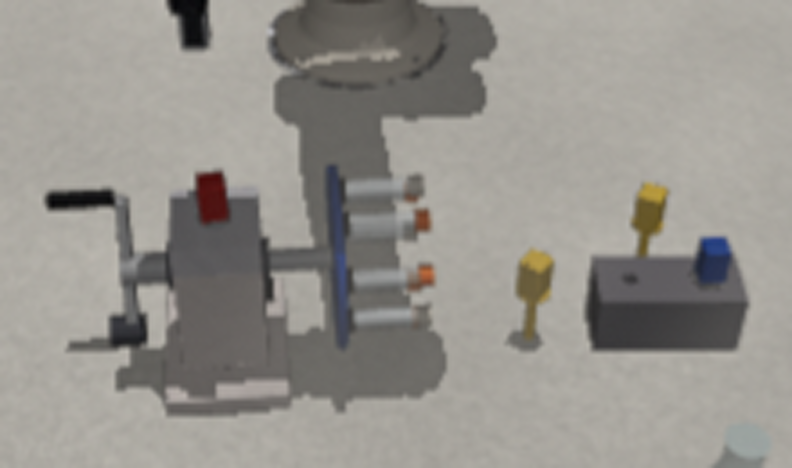

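View pics/w11.png

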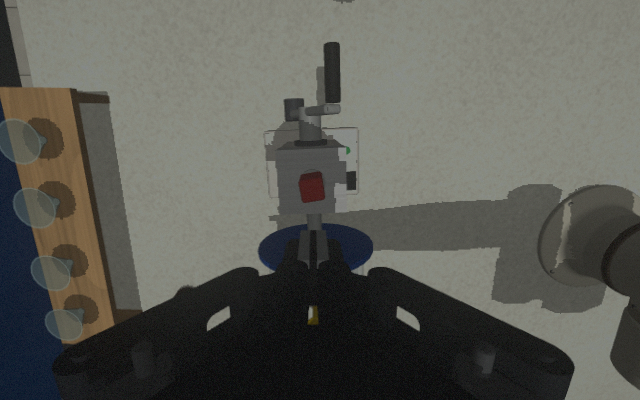

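The pin is down, but the knob looks slightly slanted in the scene view, so I'm checking its tilt and height more closely.

```bash
cat > fit2.py <<'E'
import fit
from fit import *
from scipy.optimize import minimize
import sys
d=get_image("scene");T=extr(d);box=(270,160,310,210)
m=redmask(d["img"])[box[1]:box[3],box[0]:box[2]]
for h0 in (0,4,8):
    f=lambda p:((render((p[3],p[0],p[1],p[2]),d,T,box)-m)**2).sum()
    s0=[0,0,.3,h0];s=minimize(f,s0,method="Nelder-Mead",options=dict(initial_simplex=[s0]+[list(np.array(s0)+np.eye(4)[k]*[.05,.05,.2,2][k]) for k in range(4)],maxiter=400))
    print(s.x.round(3),round(s.fun,2))
for h,lx,ly in [(0,0,0),(0,0,-.06),(0,.06,0),(3,0,0),(5,0,0),(5,-.06,0)]:
    g=lambda p:((render((h,lx,ly,p[0]),d,T,box)-m)**2).sum()
    print(h,lx,ly,min((round(g([y]),2),round(y,2)) for y in np.arange(-.7,.8,.1)))
i=d["img"][165:210,265:310,::-1];cv2.imwrite("pics/s_z.png",cv2.resize(i,None,fx=12,fy=12,interpolation=cv2.INTER_CUBIC))
E
python3 fit2.py
python3 - <<'E'
from h import *
a=np.load("w11.npz");i=np.clip((a["img"][135:225,260:370].astype(float)-10)*1.8,0,255).astype(np.uint8)[:,:,::-1]
cv2.imwrite("pics/w11e.png",cv2.resize(i,None,fx=6,fy=6,interpolation=cv2.INTER_CUBIC))
E
```

```text
[ 0.066 -0.009  0.133  0.437] 8.83
[ 1.260e-01 -2.000e-03  1.460e-01  2.536e+00] 8.17
[0.152 0.004 0.135 3.937] 7.78
0 0 0 (np.float64(11.11), np.float64(0.1))
0 0 -0.06 (np.float64(12.14), np.float64(0.2))
0 0.06 0 (np.float64(9.86), np.float64(0.1))
3 0 0 (np.float64(14.82), np.float64(0.1))
5 0 0 (np.float64(19.74), np.float64(0.1))
5 -0.06 0 (np.float64(26.12), np.float64(0.1))
```

View pics/s_z.png

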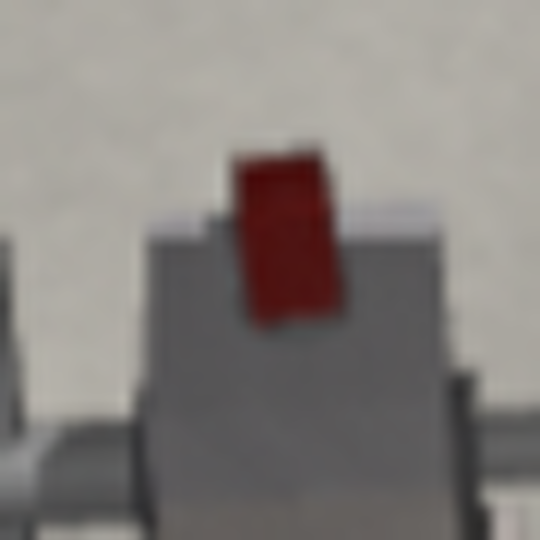

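View pics/w11e.png

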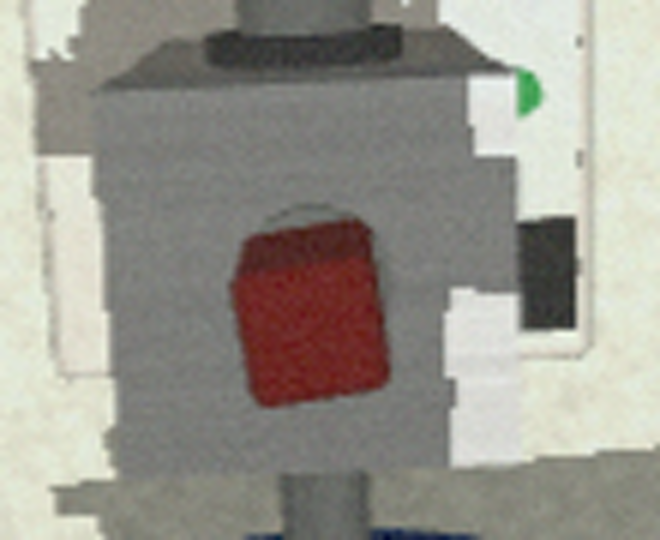

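```bash
python3 - <<'E'
from h import *
d=get_image("wrist");z=np.load("w11.npz");T=z["T"]
c=lambda x,y:(x/6+260,y/6+135)
print("top corners",[atz(c(*u),d,T,204).round(1)[:2] for u in [(233,282),(374,250),(388,383),(262,408)]])
t=np.mean([atz(c(*u),d,T,204) for u in [(233,282),(374,250),(388,383),(262,408)]],0);print("top",t.round(1))
print("collar near edge",atz(c(312,204),d,T,166).round(1))
# plate: corners
print("plate",[atz(c(*u),d,T,163).round(1)[:2] for u in [(95,92),(518,72),(120,472),(520,465)]])
print("bore px predicted", proj([[519.4,-125.7,163]],d,T), "grip",atz((332,45),d,T,178).round(1),atz((333,102),d,T,178).round(1))
E
```

```text
top corners [array([ 532.6, -133.1]), array([ 509.6, -139. ]), array([ 506.5, -116.5]), array([ 527.5, -111.7])]
top [ 519.  -125.1  204. ]
collar near edge [ 519.8 -140.1  166. ]
plate [array([ 560.1, -159.4]), array([ 482.7, -164.8]), array([556. , -86.1]), array([478.1, -89.3])]
bore px predicted [[312.06226103 181.13758345]] grip [ 503.4 -262.5  178. ] [ 500.3 -210.5  178. ]
```

Knob top centre (519.0, −125.1) and collar centre (about 519.8, −125.1) both sit over the bore (519.2, −125.6), so the pin is upright. The slant in the scene view is only the knob's turn about its axis. Handing in.

```bash
python3 -c "
from bench import arm
print(arm.job_done(), arm.read_state()['clock'])"
```

```text
the job is handed in; nothing more can be done
the job is handed in; nothing more can be done
```

The red pin is fully home in the bore and the rotator is locked. I handed the job in at about 40 s on the robot's clock; the hand-in gives no verdict.

**What I did**
1. I took the red pin from the stand and set it in the bore under wrist-camera guidance, with no contact force on the way in.
2. I turned the crank in small arcs until the pin dropped 5 mm.
3. I felt towards both ends of the play (about 4.4 N at most) and left the crank in the middle.
4. I pushed the pin down with shut fingers at about 5–6 N, then backed off.

**Last checks**
- **Depth:** the push ran from z = 226.1 to 204.1 mm, exactly the expected 22 mm. It then held firm at 10.7 N with no further movement.
- **Position:** the wrist picture puts the knob top and collar over the bore to within about 1 mm, so the pin is upright. The gripper is about 130 mm above it, touching nothing.
- **Surroundings:** in the last scene view, the blue pin and the two yellow look-alikes are where they were. I kept well clear of the bottles, beaker, flask and jar but did not re-measure them.

**Checks that disagreed or were weak**
- Fitting the knob's outline in the low-resolution scene picture was inconclusive: it allowed tilts of about 0.07–0.15 rad. I trusted the closer wrist view.
- I never reached a hard stop at either end of the play. I took the middle from the pin's matching lean at both ends, and the smooth push at 5–6 N supports that.

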